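# Set the parcel scale to its heavy range and add the last carton

### The arm

A 6-joint arm with a two-finger parallel gripper is mounted at the origin on the work surface. World frame = base frame: x ahead of the robot, y to its left, z up, the work surface at z = 0. Lengths are in m, angles in rad, forces in N, time in s.
With the tool pointing down it reaches from about 0.35 to 0.775 m from the base axis. Payload 7.3 kg.
Tool frame: the origin (TCP) lies on the centre line of the jaws, within the pads' length; the fingertips stand 14 mm ahead of it and the grasp point (between the pads) lies 5 mm behind it (robot.tip_extent is the distance from the TCP to the fingertips, in m); z points along the fingers, y is the line along which they close (so a half turn about z gives the same grasp; the last joint's range is limited). The gripper opens to 92 mm and grips with 3 to 60 N. Pads are 19 mm wide; open, the fingers measure 130 mm over their backs; the gripper's body (75 mm by 190 mm) begins 47 mm behind the grasp point.
Start: joints at [-0.146, 0.342, 1.524, -0, 1.275, -0.146], TCP at [0.525, 0, 0.204] pointing down, gripper open.
Joint ranges: [-2.53, 2.53], [-0.77, 2.02], [0.04, 2.7], [-1, 4.14], [0.28, 2.66], [-3.11, 3.11]. Speed limits (rad/s): [2.57, 2.57, 3.14, 3.14, 3.14, 3.14].

### API

Orientations are given as [roll, pitch, yaw] about the fixed x, y, z axes, in that order (R = Rz(yaw) Ry(pitch) Rx(roll)).
In Python, from plant import robot, eyes gives the robot as it stands.
- The arm moves only by the tool jog_arm, never from a script. Its argument "motion" is a list of rows, each an object of numbers: "x", "y", "z": the shift along the tool's x, y, z as a fraction of full scale; "rx", "ry", "rz": the turn, a rotation vector about the tool's x, y, z as a fraction of full scale; "claw": the closure, from -1 (fully open) to 1 (shut). A call has exactly 8 rows; each row is the pose to reach, as a shift and turn from the pose commanded when the call began, along the tool's axes at that moment, turning the shorter way round; what a row does not reach only later rows make up. Full scale, the value 1, is 300 mm for a shift and 2 pi rad for a turn. A row lasts 1/12 s, in which the tool goes at most 41.7 mm and 7.16 degrees, less where a joint would pass 70% of its speed; a pose out of reach is approached as far as the arm can. A call with a number of a shift or a turn outside -1 to 1 is refused whole. A call with a gripper value outside its range is refused whole. The fingers move at their own pace and stop on an object; "newtons" is the grip in N (left out, the last holds). Time passes only in rows, so rows that repeat a pose let the fingers close, or fill a call up. It gives the time, the measured TCP pose, the force, the opening and the grip force at its end, in the units of the state.
- robot.read_state(): the state, without advancing time (a new reading comes with each control period).
- eyes.get_image(name): name is "scene" or "side" or "wrist"; returns a dict with "color" (400x640x3 uint8, red, green, blue), "depth" (400x640 float32, m along the optical axis (not along the pixel's ray), 0 where there is no reading), "camera_matrix" (3x3 intrinsics, pixels), "rvec" (rotation vector, rad) and "tvec" (3), from world to camera coordinates, as OpenCV has them. Camera axes: x right, y down, z forward; pixel columns grow to the right and rows downward; lengths in m; the calibration is good to about 2 mm. A picture is of the moment at which its call begins.
- robot.hand_in(): hands the job in; it is judged then, once.
The state is a dict: "time_s": time; "joints": joint angles; "joint_velocities": joint speeds; "joint_efforts": joint torques, N m; "ee_pos": TCP position; "ee_rot": TCP orientation; "wrist_force": force on the tool from outside, world axes, zero at the start; "torque": the same for the moment, N m; "width": opening from 0.0 (shut) to 1.0 (fully open); "finger_force": force on a finger pad.
Only numpy, scipy, OpenCV 4.12 (cv2) and the standard library are available. Lean on these libraries where they do the work, as an engineer would, in place of code of your own. Each camera call takes 0.05 s, during which the arm holds its last target. There are 200 camera calls.

### The job

The order is being weighed on the parcel scale: first slide the black range selector on the scale's sloping console all the way to its heavy end (the end nearest the pan, beside the larger round mark), against the stop. Then take the closed carton that lies loose on the desk and set it squarely on top of the two cartons on the pan, long sides along long sides and edges flush, without dropping it or shifting the column. Leave everything else on the desk where it stands.

Things in the scene. Friction and masses are not known exactly. Their poses are not given: they have to be found in the camera images.
- scale: grey parcel scale, fixed to the desk, 240 (x) x 350 (y) mm; origin at the centre of its underside on the desk, x away from the robot, y towards the pan side. Pan on the left, sloping console with an overhanging display head on the right
- pan_centre (a point): middle of the top of the steel pan, 220 (scale's x) x 180 (y) mm, 45 mm above the desk, at (0, 85) mm in the scale's frame
- console (a point): middle of the console's sloping panel, at (-55, -95, 71.5) mm in the scale's frame. The panel is 110 mm long, 150 mm wide, slopes 35 degrees from level and faces the robot and up: low front edge at x = -100, z = 40 mm, rear edge at x = -10, z = 103 mm. Site axes are those of the scale
- head_edge (a point): middle of the lower front edge of the display head, at (-50, -95, 145) mm in the scale's frame. The head reaches from there 120 mm in +x and 50 mm up and is 140 mm wide in y; it overhangs the panel, so a tool must lean back towards the robot 25 to 45 degrees to reach the selector
- range_slide (a joint): travel of the range selector along the scale's +y (towards the pan): 0 = light end, 0.060 m = heavy end, at the stop. It stays where it is left and takes 2 to 3 N to move. The marks beside it are flat; there are no raised stops
- range_grip (a point): grasp point on the centreline of the selector's black grip, 24 mm out from the panel. The grip is a block 14 mm wide in the scale's y, 22 mm up the slope, reaching 30 mm out from the panel; point z points out of the panel, y along the travel, x up the slope. At joint value q it lies at (-69, -125 + q, 91) mm in the scale's frame
- carton: closed cardboard carton with a tape strip, 130 (its x) x 60 (its y) x 55 mm high, 0.2 to 0.35 kg; origin at the centre of its underside, z up. This is the one to be added; it lies on the desk to the left or right of the scale
- carton_mid: closed cardboard carton with a tape strip, 130 (its x) x 60 (its y) x 55 mm high, 0.2 to 0.35 kg; origin at the centre of its underside, z up. The upper of the two cartons on the pan; its top, 55 mm above its origin, is where the last carton goes
- carton_low: closed cardboard carton with a tape strip, 130 (its x) x 60 (its y) x 55 mm high, 0.2 to 0.35 kg; origin at the centre of its underside, z up. The lower of the two cartons, standing on the pan
- open_carton: bystander: smaller open, empty cardboard box 115 x 75 x 50 mm, on the other side of the scale from the closed carton; origin at the centre of its underside
- tumbler: bystander: dark steel tumbler, 76 mm across, 140 mm tall, origin under its centre
- foam_cup: bystander: white cup, 84 mm across, 100 mm tall, origin under its centre
- tape_dispenser: bystander: desk tape dispenser 120 x 45 mm, 68 mm high, origin under its centre
- stapler: bystander: stapler 130 x 30 mm, 50 mm high, origin under its centre
Things that resemble listed ones, but are neither listed nor needed, are in the scene too. Leave any green look-alike of the carton alone.

How it is judged:
By the outcome, as a careful person would: the job done as asked, in the order asked, and still so for the second after the job is handed in, with the robot touching nothing.
It also fails if it takes over 61 s, if anything falls off the work surface, if the arm or the gripper's body presses on something with over 40 N, if the wrist force passes 120 N, or if a joint passes its speed limit or range.

## Working session

There is one attempt and no reset: what is moved stays moved. The work goes in short steps, Python scripts to look and compute and a tool call to move; the robot and the scene stay as the last step left them, time stands still between calls to the robot, and variables do not carry over. Pictures are saved under pics/ and viewed, at most 10 in all, crops included, and the job is handed in when it is done.

Besides the shell and the picture viewer there is one more tool, called after "Emit:" as name(argument=value, ...), one argument or row to a line, values as JSON. jog_arm: Moves the arm, as the interface text tells. Its arguments: {"type":"object","properties":{"motion":{"type":"array"},"newtons":{"type":"number"}},"required":["motion"]}

```bash
mkdir -p pics; ls; cat > h.py <<'E'
import numpy as np, cv2
from scipy.spatial.transform import Rotation as R
from plant import robot, eyes
def grab(n,save=None):
    im=eyes.get_image(n)
    if save: cv2.imwrite('pics/'+save,im['color'][:,:,::-1])
    Rm=cv2.Rodrigues(np.array(im['rvec'],float))[0];t=np.array(im['tvec'],float).ravel()
    K=np.array(im['camera_matrix']);d=im['depth']
    v,u=np.mgrid[:400,:640]
    P=np.stack([(u-K[0,2])/K[0,0]*d,(v-K[1,2])/K[1,1]*d,d],-1)
    W=(P-t)@Rm
    W[d==0]=np.nan
    return im,W
E
python3 - <<'E'
from h import *
for n in ['scene','side']:
    im,W=grab(n,n+'0.png'); np.savez('pics/'+n+'0.npz',c=im['color'],W=W,K=im['camera_matrix'],r=im['rvec'],t=im['tvec'])
print(robot.read_state())
E
```

```text
pics
{'time_s': 0.1, 'joints': array([-1.45965711e-01,  3.42630957e-01,  1.52494377e+00,  2.21379717e-05,
        1.27541116e+00, -1.46009702e-01]), 'joint_velocities': array([ 9.25395123e-05, -3.07384414e-03, -2.42939487e-03,  1.70791068e-04,
        8.84360997e-04, -1.57863354e-03]), 'joint_efforts': array([ 1.49919495e-03, -4.32001984e+01, -2.44694173e+01,  7.19219679e-02,
        5.25739230e-02, -9.79429342e-05]), 'ee_pos': array([5.24591599e-01, 1.07605521e-04, 2.02918180e-01]), 'ee_rot': array([-3.14021733e+00, -2.23647608e-04,  1.57083370e+00]), 'wrist_force': array([-0.24853599,  0.97426344,  0.12800059]), 'torque': array([0.00399569, 0.01064243, 0.02093483]), 'finger_force': 0.0, 'width': 1.0005147682905213}
```

View pics/scene0.png

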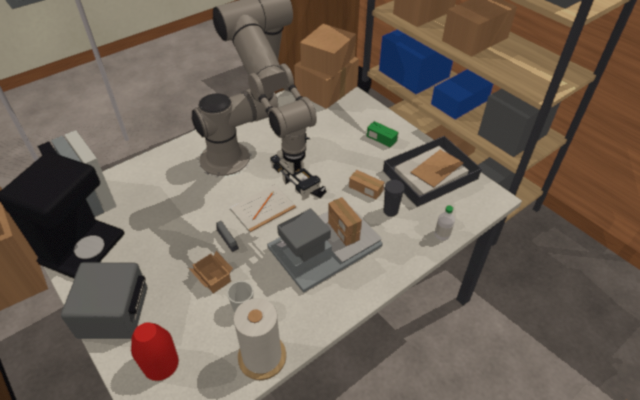

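View pics/side0.png

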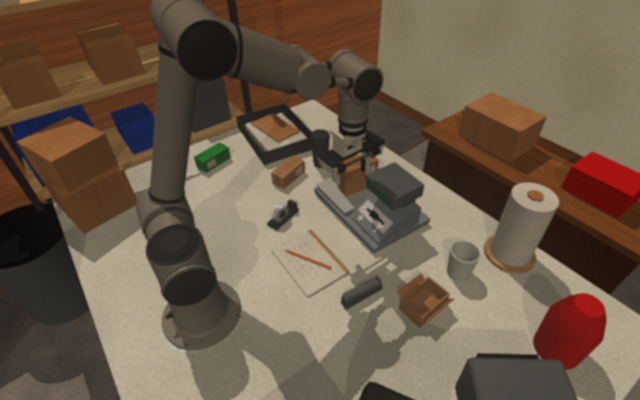

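The scene view shows the loose tan closed carton at (366,184), next to the tumbler at (394,197). The green look-alike is at (382,133), the open box at (212,270), and the scale at (325,245) with the column at (345,222). In the side view the carton is at (289,173) and the selector panel is near (376,217). The candidates are the tan carton, the green one and the open box; only the tan one is closed, brown and beside the scale. I'll confirm it in an enlarged crop.

```bash
python3 - <<'E'
from h import *
a=np.load('pics/scene0.npz');b=np.load('pics/side0.npz')
c1=cv2.resize(a['c'][165:295,260:420],(800,600),interpolation=cv2.INTER_CUBIC)[:,:400*2]
c1=cv2.resize(a['c'][160:290,260:420,::-1],(400,325),interpolation=cv2.INTER_CUBIC)
c2=cv2.resize(b['c'][130:260,265:425,::-1],(400,325),interpolation=cv2.INTER_CUBIC)
cv2.imwrite('pics/crop0.png',np.hstack([c1,c2]))
def rect(W,m,lab):
    p=W[m]; 
    if len(p)<5: print(lab,len(p));return
    r=cv2.minAreaRect((p[:,:2]*1000).astype(np.float32)); print(lab,len(p),np.round(r[0],1),np.round(r[1],1),round(r[2],1),'z',np.round(np.nanmedian(p[:,2])*1000,1))
for n,d,cs in [('scene',a,[(366,184),(345,222),(310,232),(212,270),(394,197),(240,295)]),('side',b,[(289,173),(355,180),(395,183),(425,300),(463,260)])]:
    W=d['W']
    for u,v in cs: print(n,u,v,np.round(W[v,u]*1000,1))
# tops
for n,d in [('scene',a),('side',b)]:
    W=d['W'];c=d['c'].astype(int);X,Y,Z=W[...,0],W[...,1],W[...,2]
    tan=(c[...,0]-c[...,2]>35)
    v,u=np.mgrid[:400,:640]
    box=((u>340)&(u<390)&(v>165)&(v<205)) if n=='scene' else ((u>265)&(u<310)&(v>150)&(v<195))
    rect(W,box&tan&(abs(Z-.055)<.006),n+' cartontop')
    rect(W,box&tan&(Z>.008)&(Z<.07),n+' cartonall')
    col=((u>320)&(u<365)&(v>190)&(v<250)) if n=='scene' else ((u>330)&(u<385)&(v>145)&(v<200))
    rect(W,col&tan&(abs(Z-.155)<.007),n+' coltop')
    rect(W,col&tan&(Z>.05)&(Z<.165),n+' colall')
    hd=((u>270)&(u<335)&(v>200)&(v<262)) if n=='scene' else ((u>360)&(u<430)&(v>155)&(v<215))
    rect(W,hd&(abs(Z-.195)<.006),n+' headtop')
E
```

```text
scene 366 184 [534.3 330.8  55.1]
scene 345 222 [692.8  82.4 151.3]
scene 310 232 [679.  -58.6 190.8]
scene 212 270 [ 475.  -341.2   -2.1]
scene 394 197 [689.4 325.3 113.6]
scene 240 295 [ 645.3 -328.2   33.8]
side 289 173 [498.9 316.3  51.6]
side 355 180 [624.8  89.6 102.9]
side 395 183 [638.4 -76.7 193.8]
side 425 300 [ 520.2 -345.4    5.1]
side 463 260 [ 703.3 -324.6   23.3]
scene cartontop 323 [516.9 347.1] [131.9  68.2] 17.3 z 54.5
scene cartonall 568 [517.  348.9] [132.6  73.5] 16.0 z 51.3
scene coltop 482 [657.4 111.8] [ 64.2 135.9] 82.0 z 154.5
scene colall 973 [657.3 111. ] [ 66.4 135.9] 81.6 z 148.0
scene headtop 1106 [651.2 -64.7] [141.1 123.2] 87.1 z 194.0
side cartontop 370 [516.6 348.7] [133.   64.6] 17.1 z 55.6
side cartonall 605 [516.6 348.7] [133.5  66.2] 16.5 z 53.4
side coltop 216 [655.2 112.7] [ 64.9 131.3] 81.8 z 155.1
side colall 709 [654.4 110.9] [ 65.4 133. ] 84.7 z 122.2
side headtop 1201 [650.1 -62.1] [145.1 122.6] 85.9 z 195.3
```

View pics/crop0.png

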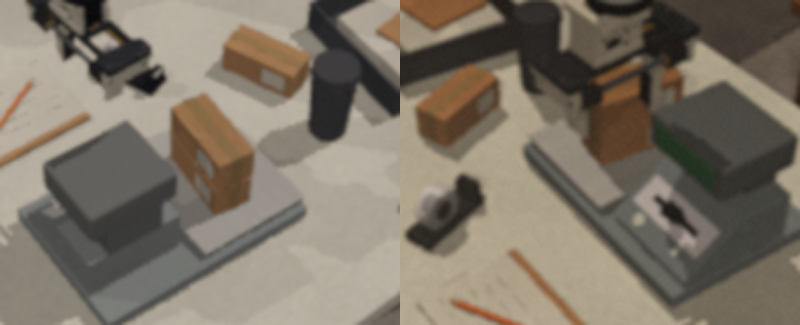

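The crop confirms it: the tan closed carton with tape and label is at scene (366,184) and side (289,173). The black selector on the console is at about side (375,215). Next I'll fit the scale and work out q.

```bash
cat >> h.py <<'E'
def jog(p,Rt,ref=None):
    s=robot.read_state(); R0=R.from_euler('xyz',s['ee_rot']); p0=np.array(s['ee_pos'])
    d=R0.inv().apply(np.array(p)-p0)/.3; w=(R0.inv()*Rt).as_rotvec()/(2*np.pi)
    print('jog xyz',np.round(d,4),'r',np.round(w,4),'deg',np.round(w*360,1))
def axes(y,z):
    y=np.array(y,float);z=np.array(z,float);return R.from_matrix(np.stack([np.cross(y,z),y,z],1))
E
python3 - <<'E'
from h import *
from scipy.optimize import minimize
a=np.load('pics/scene0.npz');b=np.load('pics/side0.npz')
P=np.vstack([d['W'][np.isfinite(d['W'][...,2])] for d in (a,b)])*1000
def sel(lo,hi,x0,x1,y0,y1): return P[(P[:,2]>lo)&(P[:,2]<hi)&(P[:,0]>x0)&(P[:,0]<x1)&(P[:,1]>y0)&(P[:,1]<y1)]
def fit(p,L,Wd,x0):
    q=p[:,:2]
    def cost(x):
        c,s=np.cos(x[2]),np.sin(x[2]);d=q-x[:2];u=d@[c,s];v=d@[-s,c]
        # IoU-like: penalise outside points robustly
        return np.minimum(np.maximum(abs(u)-L/2,0),5).mean()+np.minimum(np.maximum(abs(v)-Wd/2,0),5).mean()
    r=minimize(cost,x0,method='Nelder-Mead',options=dict(xatol=.01,fatol=1e-5,initial_simplex=[x0,[x0[0]+6,x0[1],x0[2]],[x0[0],x0[1]+6,x0[2]],[x0[0],x0[1],x0[2]+.1]]))
    return r.x[:2].round(1),np.degrees(r.x[2]).round(2),round(r.fun,3),len(p)
h=fit(sel(188,201,560,730,-150,25),120,140,[650,-63,-.06]);print('head',h)
print('base',fit(sel(9,60,480,800,-180,235),240,350,[646,32,-.06]))
print('coltop',fit(sel(148,162,560,750,60,160),130,60,[656,111,-.12]))
print('carton',fit(sel(46,62,430,600,280,420),130,60,[517,348,.29]))
for yaw in np.radians([h[1]]):
    c,s=np.cos(yaw),np.sin(yaw);M=np.array([[c,-s],[s,c]]);O=h[0]-M@[10,-95];print('origin',O)
    K,r,t=b['K'],b['r'],b['t']
    for q in (0,30,60):
        w=np.r_[O+M@[-69,-125+q],91]/1000; print(q,w.round(4),cv2.projectPoints(w[None],np.array(r,float),np.array(t,float),np.array(K,float),None)[0].ravel().round(1))
E
```

```text
head (array([650.6, -64.3]), np.float64(-3.32), np.float64(0.02), 2364)
base (array([646.5,  30.4]), np.float64(-3.59), np.float64(0.045), 5219)
coltop (array([656.7, 111. ]), np.float64(-8.4), np.float64(0.077), 702)
carton (array([516.3, 348.8]), np.float64(17.41), np.float64(0.104), 759)
origin [646.11847187  31.11968301]
0 [ 0.57   -0.0897  0.091 ] [378.5 219.2]
30 [ 0.5717 -0.0597  0.091 ] [372.5 213.5]
60 [ 0.5735 -0.0298  0.091 ] [366.6 208.1]
```

```bash
cat >> h.py <<'E'
YAW=np.radians(-3.5);O=np.array([.6463,.0308,0]);Rs=R.from_euler('z',YAW)
L=np.radians(38)
Rgrip=Rs*axes([0,1,0],[np.sin(L),0,-np.cos(L)])
def gp(q,back=0,out=0): # TCP for grasp at q; out = extra mm beyond range_grip along tool
    return O+Rs.apply([-.069,-.125+q,.091])+Rgrip.apply([0,0,1])*(.005-back)
E
python3 - <<'E'
from h import *
print(gp(.02,.11)); jog(gp(.02,.11),Rgrip)
E
```

```text
[ 0.50649472 -0.06584536  0.17374113]
jog xyz [-0.2199 -0.0602  0.0973] r [-0.0796 -0.0846 -0.2307] deg [-28.6 -30.5 -83. ]
```

Emit:
jog_arm(
  motion=[
    {"x":-0.22,"y":-0.06,"z":0.06,"rx":-0.0796,"ry":-0.0846,"rz":-0.2307,"claw":-1},
    {"x":-0.22,"y":-0.06,"z":0.06,"rx":-0.0796,"ry":-0.0846,"rz":-0.2307,"claw":-1},
    {"x":-0.22,"y":-0.06,"z":0.06,"rx":-0.0796,"ry":-0.0846,"rz":-0.2307,"claw":-1},
    {"x":-0.22,"y":-0.06,"z":0.06,"rx":-0.0796,"ry":-0.0846,"rz":-0.2307,"claw":-1},
    {"x":-0.22,"y":-0.06,"z":0.06,"rx":-0.0796,"ry":-0.0846,"rz":-0.2307,"claw":-1},
    {"x":-0.22,"y":-0.06,"z":0.06,"rx":-0.0796,"ry":-0.0846,"rz":-0.2307,"claw":-1},
    {"x":-0.22,"y":-0.06,"z":0.06,"rx":-0.0796,"ry":-0.0846,"rz":-0.2307,"claw":-1},
    {"x":-0.22,"y":-0.06,"z":0.06,"rx":-0.0796,"ry":-0.0846,"rz":-0.2307,"claw":-1},
  ],
)

```text
time_s: 0.77
ee_pos: [0.5067, -0.0656, 0.1854]
ee_rot: [3.006, 0.417, 2.456]
wrist_force: [0.1, -1.1, -0.4]
width: 1.0
finger_force: 0.0
```

```bash
python3 - <<'E'
from h import *
s=robot.read_state();print(s['ee_pos'],s['ee_rot'],s['joints']); jog(gp(.02,.11),Rgrip)
E
```

```text
[ 0.50669889 -0.06560914  0.18542112] [3.0059527  0.41658478 2.45620844] [-0.2465534   0.11705502  1.98034827 -0.08359917  0.61142495 -1.10275411]
jog xyz [ 0.0158 -0.0058  0.0351] r [-0.0302 -0.032  -0.0876] deg [-10.9 -11.5 -31.5]
```

Emit:
jog_arm(
  motion=[
    {"x":0.016,"y":-0.006,"z":0.035,"rx":-0.0302,"ry":-0.032,"rz":-0.0876,"claw":-1},
    {"x":0.016,"y":-0.006,"z":0.035,"rx":-0.0302,"ry":-0.032,"rz":-0.0876,"claw":-1},
    {"x":0.016,"y":-0.006,"z":0.035,"rx":-0.0302,"ry":-0.032,"rz":-0.0876,"claw":-1},
    {"x":0.016,"y":-0.006,"z":0.035,"rx":-0.0302,"ry":-0.032,"rz":-0.0876,"claw":-1},
    {"x":0.016,"y":-0.006,"z":0.035,"rx":-0.0302,"ry":-0.032,"rz":-0.0876,"claw":-1},
    {"x":0.016,"y":-0.006,"z":0.035,"rx":-0.0302,"ry":-0.032,"rz":-0.0876,"claw":-1},
    {"x":0.016,"y":-0.006,"z":0.035,"rx":-0.0302,"ry":-0.032,"rz":-0.0876,"claw":-1},
    {"x":0.016,"y":-0.006,"z":0.035,"rx":-0.0302,"ry":-0.032,"rz":-0.0876,"claw":-1},
  ],
)

```text
time_s: 1.43
ee_pos: [0.5063, -0.0651, 0.1732]
ee_rot: [3.127, 0.653, 3.051]
wrist_force: [0.4, 0.2, -0.4]
width: 0.998
finger_force: 0.0
```

```bash
python3 - <<'E'
from h import *
s=robot.read_state();print(s['ee_pos'],s['ee_rot'],s['joints']); jog(gp(.02,.11),Rgrip)
im,W=grab('wrist','w1.png');np.savez('pics/w1.npz',c=im['color'],W=W,K=im['camera_matrix'],r=im['rvec'],t=im['tvec'])
for q in (0,.03,.06):
    w=O+Rs.apply([-.069,-.125+q,.091]);print(q,cv2.projectPoints(w[None],np.array(im['rvec'],float),np.array(im['tvec'],float),np.array(im['camera_matrix'],float),None)[0].ravel().round(1))
E
```

```text
[ 0.50630351 -0.06509582  0.17323212] [3.1271867  0.65267305 3.05108332] [-0.42372273  0.07365645  2.20981637  0.74762543  0.31745898 -2.56207501]
jog xyz [-0.0017 -0.0024 -0.0009] r [-0.0006 -0.0017 -0.0037] deg [-0.2 -0.6 -1.3]
0 [294.2 192.2]
0.03 [327.  191.5]
0.06 [359.9 190.9]
```

View pics/w1.png

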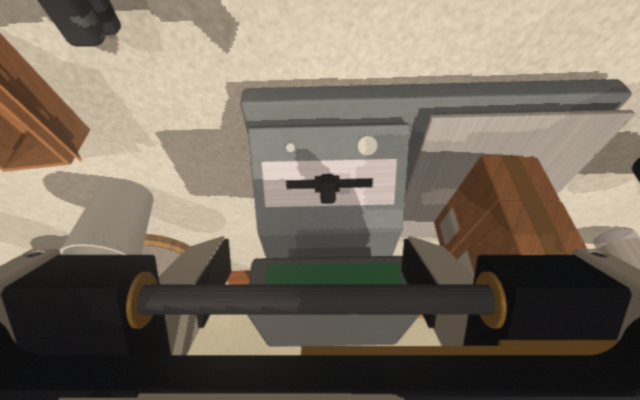

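The wrist view shows the selector grip at (327,188), at mid-travel. The large mark is at (367,146) on the pan side and the small one is at (290,147).

```bash
python3 - <<'E'
from h import *
d=np.load('pics/w1.npz');W=d['W'];c=d['c'].astype(int)
m=np.zeros((400,640),bool);m[165:215,300:355]=True
S=Rs.inv().apply((W-O).reshape(-1,3)).reshape(W.shape)
n=np.array([-np.sin(np.radians(35)),0,np.cos(np.radians(35))]);p0=np.array([-.055,-.095,.0715])
out=(S-p0)@n
pan=np.zeros_like(m);pan[160:205,265:395]=True
b=c.sum(-1)
print('panel out',np.nanmedian(out[pan&(b>400)]))
g=m&(out>.02)&(b<200);p=S[g];print(g.sum(),np.nanmedian(out[g]),p.min(0),p.max(0),(p.min(0)+p.max(0))/2)
q=(p[:,1].min()+p[:,1].max())/2+.125;print('q',q)
jog(gp(q,.03),Rgrip);jog(gp(q,0),Rgrip)
E
```

```text
panel out 0.003241684274145457
356 0.0317833802552262 [-0.08344651 -0.10209173  0.0812071 ] [-0.06615175 -0.08849613  0.10235011] [-0.07479913 -0.09529393  0.09177861]
q 0.029706067031800343
jog xyz [-0.0056  0.0312  0.2655] r [-0.0005 -0.0016 -0.0025] deg [-0.2 -0.6 -0.9]
jog xyz [-0.0066  0.0315  0.3655] r [-0.0005 -0.0016 -0.0025] deg [-0.2 -0.6 -0.9]
```

Emit:
jog_arm(
  motion=[
    {"x":-0.006,"y":0.031,"z":0.06,"rx":0,"ry":-0.0016,"rz":-0.0025,"claw":-1},
    {"x":-0.006,"y":0.031,"z":0.12,"ry":-0.0016,"rz":-0.0025,"claw":-1},
    {"x":-0.006,"y":0.031,"z":0.18,"ry":-0.0016,"rz":-0.0025,"claw":-1},
    {"x":-0.006,"y":0.031,"z":0.24,"ry":-0.0016,"rz":-0.0025,"claw":-1},
    {"x":-0.006,"y":0.031,"z":0.29,"ry":-0.0016,"rz":-0.0025,"claw":-1},
    {"x":-0.006,"y":0.031,"z":0.33,"ry":-0.0016,"rz":-0.0025,"claw":-1},
    {"x":-0.006,"y":0.031,"z":0.355,"ry":-0.0016,"rz":-0.0025,"claw":-1},
    {"x":-0.006,"y":0.031,"z":0.355,"ry":-0.0016,"rz":-0.0025,"claw":-1},
  ],
  newtons=10,
)

```text
invalid input
```

```bash
python3 - <<'E'
from h import *
s=robot.read_state();print(s['ee_pos'],s['joints'],s['wrist_force']);jog(gp(.0297,.002),Rgrip)
E
```

```text
[ 0.50591109 -0.0651815   0.17286271] [-0.42509504  0.07368498  2.21158365  0.75462532  0.31694125 -2.57762636] [ 0.2218487   0.62363011 -0.93494099]
jog xyz [-0.0065  0.0315  0.3588] r [-0.0005 -0.0016 -0.0025] deg [-0.2 -0.6 -0.9]
```

Emit:
jog_arm(
  motion=[
    {"x":-0.006,"y":0.031,"z":0.06,"rx":0,"ry":-0.0016,"rz":-0.0025,"claw":-1},
    {"x":-0.006,"y":0.031,"z":0.12,"rx":0,"ry":-0.0016,"rz":-0.0025,"claw":-1},
    {"x":-0.006,"y":0.031,"z":0.18,"rx":0,"ry":-0.0016,"rz":-0.0025,"claw":-1},
    {"x":-0.006,"y":0.031,"z":0.24,"rx":0,"ry":-0.0016,"rz":-0.0025,"claw":-1},
    {"x":-0.006,"y":0.031,"z":0.29,"rx":0,"ry":-0.0016,"rz":-0.0025,"claw":-1},
    {"x":-0.006,"y":0.031,"z":0.33,"rx":0,"ry":-0.0016,"rz":-0.0025,"claw":-1},
    {"x":-0.006,"y":0.031,"z":0.355,"rx":0,"ry":-0.0016,"rz":-0.0025,"claw":-1},
    {"x":-0.006,"y":0.031,"z":0.355,"rx":0,"ry":-0.0016,"rz":-0.0025,"claw":-1},
  ],
  newtons=10,
)

```text
time_s: 2.15
ee_pos: [0.5709, -0.0792, 0.1082]
ee_rot: [3.083, 0.646, 3.067]
wrist_force: [-0.1, -0.2, 0.5]
width: 1.0
finger_force: 0.0
```

```bash
python3 - <<'E'
from h import *
s=robot.read_state();print(s['ee_pos'],s['joints'],s['wrist_force']);jog(gp(.0297,.002),Rgrip)
E
```

```text
[ 0.57091593 -0.07918045  0.10816073] [-0.43148234  0.32389734  2.12867587  1.2499728   0.28302538 -3.10173563] [-0.11654323 -0.18586299  0.47200266]
jog xyz [0.0362 0.0603 0.0579] r [ 0.0081 -0.0027 -0.0018] deg [ 2.9 -1.  -0.7]
```

Joint 6 is at its limit, so I'll back out, take the half-turned grasp and lean 30° instead.

Emit:
jog_arm(
  motion=[
    {"x":0,"y":0,"z":-0.12,"rx":0,"ry":0,"rz":0,"claw":-1},
    {"x":0,"y":0,"z":-0.25,"rx":0,"ry":0,"rz":0,"claw":-1},
    {"x":0,"y":0,"z":-0.3,"rx":0,"ry":0,"rz":0.25,"claw":-1},
    {"x":0,"y":0,"z":-0.3,"rx":0,"ry":0,"rz":0.25,"claw":-1},
    {"x":0,"y":0,"z":-0.3,"rx":0,"ry":0,"rz":0.25,"claw":-1},
    {"x":0,"y":0,"z":-0.3,"rx":0,"ry":0,"rz":0.25,"claw":-1},
    {"x":0,"y":0,"z":-0.3,"rx":0,"ry":0,"rz":0.25,"claw":-1},
    {"x":0,"y":0,"z":-0.3,"rx":0,"ry":0,"rz":0.25,"claw":-1},
  ],
)

```text
time_s: 2.82
ee_pos: [0.5154, -0.08, 0.1812]
ee_rot: [2.631, 0.422, 2.224]
wrist_force: [0.3, 1.0, -0.4]
width: 0.998
finger_force: 0.0
```

Emit:
jog_arm(
  motion=[
    {"x":0,"y":0,"z":0,"rx":0,"ry":0,"rz":0.25,"claw":-1},
    {"x":0,"y":0,"z":0,"rx":0,"ry":0,"rz":0.25,"claw":-1},
    {"x":0,"y":0,"z":0,"rx":0,"ry":0,"rz":0.25,"claw":-1},
    {"x":0,"y":0,"z":0,"rx":0,"ry":0,"rz":0.25,"claw":-1},
    {"x":0,"y":0,"z":0,"rx":0,"ry":0,"rz":0.25,"claw":-1},
    {"x":0,"y":0,"z":0,"rx":0,"ry":0,"rz":0.25,"claw":-1},
    {"x":0,"y":0,"z":0,"rx":0,"ry":0,"rz":0.25,"claw":-1},
    {"x":0,"y":0,"z":0,"rx":0,"ry":0,"rz":0.25,"claw":-1},
  ],
)

```text
time_s: 3.48
ee_pos: [0.5154, -0.0799, 0.181]
ee_rot: [2.507, -0.154, 1.387]
wrist_force: [0.3, -0.5, 0.4]
width: 1.001
finger_force: 0.0
```

```bash
sed -i 's/radians(38)/radians(30)/; s/axes(\[0,1,0\]/axes([0,-1,0]/' h.py; python3 - <<'E'
from h import *
s=robot.read_state();print(s['ee_pos'],s['joints']);jog(gp(.0297,.09),Rgrip)
E
```

```text
[ 0.51541688 -0.0798888   0.18103284] [-0.50782718  0.08826364  2.16109166  0.80925972  0.4365033  -0.93975272]
jog xyz [ 0.0723 -0.0141  0.0723] r [ 0.007  -0.0222  0.2199] deg [ 2.5 -8.  79.1]
```

Emit:
jog_arm(
  motion=[
    {"x":0.072,"y":-0.014,"z":0.072,"rx":0.007,"ry":-0.0222,"rz":0.22,"claw":-1},
    {"x":0.072,"y":-0.014,"z":0.072,"rx":0.007,"ry":-0.0222,"rz":0.22,"claw":-1},
    {"x":0.072,"y":-0.014,"z":0.072,"rx":0.007,"ry":-0.0222,"rz":0.22,"claw":-1},
    {"x":0.072,"y":-0.014,"z":0.072,"rx":0.007,"ry":-0.0222,"rz":0.22,"claw":-1},
    {"x":0.072,"y":-0.014,"z":0.072,"rx":0.007,"ry":-0.0222,"rz":0.22,"claw":-1},
    {"x":0.072,"y":-0.014,"z":0.072,"rx":0.007,"ry":-0.0222,"rz":0.22,"claw":-1},
    {"x":0.072,"y":-0.014,"z":0.072,"rx":0.007,"ry":-0.0222,"rz":0.22,"claw":-1},
    {"x":0.072,"y":-0.014,"z":0.072,"rx":0.007,"ry":-0.0222,"rz":0.22,"claw":-1},
  ],
)

```text
time_s: 4.15
ee_pos: [0.529, -0.0577, 0.1647]
ee_rot: [2.878, -0.51, 0.434]
wrist_force: [0.8, 0.4, -0.8]
width: 0.996
finger_force: 0.0
```

```bash
python3 - <<'E'
from h import *
s=robot.read_state();print(s['ee_pos'],s['joints']);jog(gp(.0297,.08),Rgrip)
E
```

```text
[ 0.52903691 -0.0576965   0.16473759] [-0.34953553  0.14092708  2.09806659  0.40980949  0.38102944  0.51458088]
jog xyz [-0.0009 -0.0013  0.0339] r [ 0.0023 -0.0068  0.0681] deg [ 0.8 -2.5 24.5]
```

Emit:
jog_arm(
  motion=[
    {"x":0,"y":0,"z":0.034,"rx":0.0023,"ry":-0.0068,"rz":0.068,"claw":-1},
    {"x":0,"y":0,"z":0.034,"rx":0.0023,"ry":-0.0068,"rz":0.068,"claw":-1},
    {"x":0,"y":0,"z":0.034,"rx":0.0023,"ry":-0.0068,"rz":0.068,"claw":-1},
    {"x":0,"y":0,"z":0.034,"rx":0.0023,"ry":-0.0068,"rz":0.068,"claw":-1},
    {"x":0,"y":0,"z":0.034,"rx":0.0023,"ry":-0.0068,"rz":0.068,"claw":-1},
    {"x":0,"y":0,"z":0.034,"rx":0.0023,"ry":-0.0068,"rz":0.068,"claw":-1},
    {"x":0,"y":0,"z":0.034,"rx":0.0023,"ry":-0.0068,"rz":0.068,"claw":-1},
    {"x":0,"y":0,"z":0.034,"rx":0.0023,"ry":-0.0068,"rz":0.068,"claw":-1},
  ],
)

```text
time_s: 4.82
ee_pos: [0.5347, -0.0583, 0.1557]
ee_rot: [3.138, -0.524, -0.053]
wrist_force: [1.4, 0.0, 0.1]
width: 1.0
finger_force: 0.0
```

```bash
python3 - <<'E'
from h import *
s=robot.read_state();print(s['ee_pos'],s['joints']);jog(gp(.0297,.002),Rgrip)
E
```

```text
[ 0.53472708 -0.05825481  0.15568535] [-0.34028696  0.17602242  2.05710311  0.34290649  0.4234896   1.00566314]
jog xyz [-0.0013 -0.0013  0.2583] r [-0.     -0.0001  0.0011] deg [-0.  -0.   0.4]
```

Emit:
jog_arm(
  motion=[
    {"x":-0.001,"y":-0.001,"z":0.05,"rx":0,"ry":0,"rz":0.001,"claw":-1},
    {"x":-0.001,"y":-0.001,"z":0.11,"rx":0,"ry":0,"rz":0.001,"claw":-1},
    {"x":-0.001,"y":-0.001,"z":0.16,"rx":0,"ry":0,"rz":0.001,"claw":-1},
    {"x":-0.001,"y":-0.001,"z":0.2,"rx":0,"ry":0,"rz":0.001,"claw":-1},
    {"x":-0.001,"y":-0.001,"z":0.23,"rx":0,"ry":0,"rz":0.001,"claw":-1},
    {"x":-0.001,"y":-0.001,"z":0.25,"rx":0,"ry":0,"rz":0.001,"claw":-1},
    {"x":-0.001,"y":-0.001,"z":0.255,"rx":0,"ry":0,"rz":0.001,"claw":-1},
    {"x":-0.001,"y":-0.001,"z":0.255,"rx":0,"ry":0,"rz":0.001,"claw":-1},
  ],
)

```text
time_s: 5.48
ee_pos: [0.5742, -0.0617, 0.0934]
ee_rot: [-3.137, -0.519, -0.062]
wrist_force: [-0.2, -0.7, 0.6]
width: 0.997
finger_force: 0.0
```

```bash
python3 - <<'E'
from h import *
s=robot.read_state();print(s['ee_pos'],s['joints'],s['wrist_force']);jog(gp(.0297,.002),Rgrip)
E
```

```text
[ 0.57417827 -0.06174329  0.09337078] [-0.31757289  0.35288918  2.03284025  0.48222955  0.28328175  0.88139179] [-0.17172589 -0.70763111  0.6252819 ]
jog xyz [-0.0116 -0.0049  0.0125] r [-0.0006  0.0008 -0.0001] deg [-0.2  0.3 -0. ]
```

Emit:
jog_arm(
  motion=[
    {"x":0,"y":0,"z":0,"rx":0,"ry":0,"rz":0,"claw":1},
    {"x":0,"y":0,"z":0,"rx":0,"ry":0,"rz":0,"claw":1},
    {"x":0,"y":0,"z":0,"rx":0,"ry":0,"rz":0,"claw":1},
    {"x":0,"y":0,"z":0,"rx":0,"ry":0,"rz":0,"claw":1},
    {"x":0,"y":0,"z":0,"rx":0,"ry":0,"rz":0,"claw":1},
    {"x":0,"y":0,"z":0,"rx":0,"ry":0,"rz":0,"claw":1},
    {"x":0,"y":0,"z":0,"rx":0,"ry":0,"rz":0,"claw":1},
    {"x":0,"y":0,"z":0,"rx":0,"ry":0,"rz":0,"claw":1},
  ],
  newtons=12,
)

```text
time_s: 6.15
ee_pos: [0.5738, -0.0615, 0.0931]
ee_rot: [-3.137, -0.518, -0.062]
wrist_force: [-0.5, -0.1, 0.3]
width: 0.469
finger_force: 0.0
```

```bash
python3 - <<'E'
from h import *
s=robot.read_state();print(s['ee_pos'],s['joints'],s['wrist_force'],s['width']*92,s['finger_force']);jog(gp(.06,.005),Rgrip)
E
```

```text
[ 0.57379104 -0.06151295  0.09307138] [-0.317412    0.35293455  2.03366312  0.48274604  0.28304158  0.88112291] [-0.47307351 -0.11155962  0.32922334] 43.10323791146954 0.0
jog xyz [-0.01   -0.1052  0.0027] r [-0.0007  0.0009 -0.0001] deg [-0.2  0.3 -0. ]
```

Emit:
jog_arm(
  motion=[
    {"x":0,"y":0,"z":0,"rx":0,"ry":0,"rz":0,"claw":1},
    {"x":0,"y":0,"z":0,"rx":0,"ry":0,"rz":0,"claw":1},
    {"x":0,"y":0,"z":0,"rx":0,"ry":0,"rz":0,"claw":1},
    {"x":0,"y":0,"z":0,"rx":0,"ry":0,"rz":0,"claw":1},
    {"x":0,"y":0,"z":0,"rx":0,"ry":0,"rz":0,"claw":1},
    {"x":0,"y":0,"z":0,"rx":0,"ry":0,"rz":0,"claw":1},
    {"x":0,"y":0,"z":0,"rx":0,"ry":0,"rz":0,"claw":1},
    {"x":0,"y":0,"z":0,"rx":0,"ry":0,"rz":0,"claw":1},
  ],
)

```text
time_s: 6.82
ee_pos: [0.5738, -0.0615, 0.0931]
ee_rot: [-3.137, -0.518, -0.062]
wrist_force: [0.0, -0.2, 0.4]
width: 0.004
finger_force: 0.0
```

```bash
python3 - <<'E'
from h import *
s=robot.read_state();print(s['ee_pos'],s['wrist_force'],s['width']*92,s['finger_force']);jog(gp(.06,.005),Rgrip)
E
```

```text
[ 0.57384212 -0.06151205  0.09309601] [ 0.02358589 -0.22380311  0.41949729] 0.3855168480161636 0.0
jog xyz [-0.0102 -0.1052  0.0027] r [-0.0007  0.0009 -0.0001] deg [-0.2  0.3 -0. ]
```

The fingers closed on nothing, so I'll look.

```bash
python3 - <<'E'
from h import *
a,W1=grab('wrist');b,_=grab('side')
s=robot.read_state()
tip=s['ee_pos']+R.from_euler('xyz',s['ee_rot']).apply([0,0,.014])
for im in (a,b): print(cv2.projectPoints(np.array([tip,O+Rs.apply([-.069,-.0953,.091])]),np.array(im['rvec'],float),np.array(im['tvec'],float),np.array(im['camera_matrix'],float),None)[0].reshape(-1,2).round(0))
print(Rs.inv().apply(tip-O))
c1=cv2.resize(a['color'][...,::-1],(640,400))
c2=cv2.resize(b['color'][150:270,300:440,::-1],(400,343),interpolation=cv2.INTER_CUBIC)
cv2.imwrite('pics/m1.png',np.hstack([cv2.resize(c1[:,100:540],(400,364)),cv2.copyMakeBorder(c2,0,21,0,0,0)]))
E
```

```text
[[315. 226.]
 [313. 238.]]
[[375. 215.]
 [373. 214.]]
[-0.05975135 -0.09652803  0.08094846]
```

View pics/m1.png

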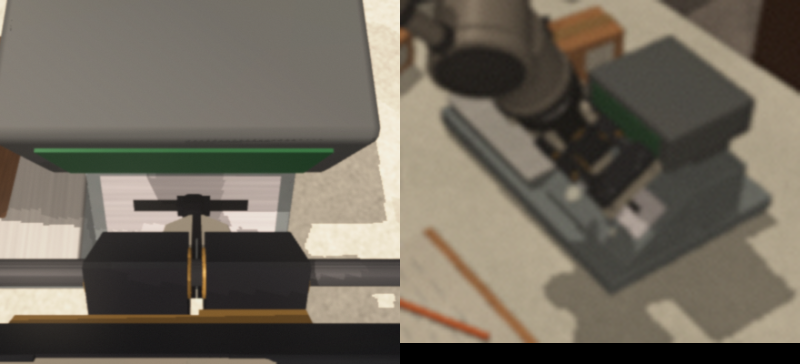

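```bash
python3 - <<'E'
from h import *
print(robot.tip_extent)
im,W=grab('wrist')
S=Rs.inv().apply((W-O).reshape(-1,3)).reshape(W.shape)
n=np.array([-np.sin(np.radians(35)),0,np.cos(np.radians(35))]);e=np.array([n[2],0,-n[0]]);p0=np.array([-.055,-.095,.0715])
D=S-p0;T=np.stack([D@e,S[...,1]+.125,D@n],-1)*1000
g=im['color'].astype(int).sum(-1)
# columns: crop x*440/400+100, y*400/364
for v in range(205,300,5):
    print(v,[(u,g[v,u],*T[v,u].round(0).astype(int)) for u in (300,308,313,318,326) if np.isfinite(T[v,u,0])])
E
```

```text
0.014
205 [(300, np.int64(437), np.int64(12), np.int64(38), np.int64(2)), (308, np.int64(442), np.int64(12), np.int64(33), np.int64(2)), (313, np.int64(437), np.int64(13), np.int64(30), np.int64(4)), (318, np.int64(440), np.int64(13), np.int64(27), np.int64(4)), (326, np.int64(440), np.int64(13), np.int64(21), np.int64(3))]
210 [(300, np.int64(429), np.int64(9), np.int64(39), np.int64(3)), (308, np.int64(428), np.int64(9), np.int64(33), np.int64(3)), (313, np.int64(427), np.int64(9), np.int64(30), np.int64(3)), (318, np.int64(430), np.int64(9), np.int64(27), np.int64(2)), (326, np.int64(433), np.int64(9), np.int64(21), np.int64(4))]
215 [(300, np.int64(198), np.int64(6), np.int64(39), np.int64(4)), (308, np.int64(92), np.int64(9), np.int64(33), np.int64(10)), (313, np.int64(89), np.int64(9), np.int64(30), np.int64(10)), (318, np.int64(93), np.int64(9), np.int64(27), np.int64(10)), (326, np.int64(199), np.int64(6), np.int64(21), np.int64(4))]
220 [(300, np.int64(98), np.int64(3), np.int64(39), np.int64(5)), (308, np.int64(88), np.int64(9), np.int64(33), np.int64(17)), (313, np.int64(9
[... 4337 characters left out ...]
int64(48), np.int64(25), np.int64(132))]
290 [(300, np.int64(128), np.int64(48), np.int64(31), np.int64(134)), (308, np.int64(268), np.int64(45), np.int64(30), np.int64(131)), (313, np.int64(143), np.int64(42), np.int64(28), np.int64(127)), (318, np.int64(141), np.int64(42), np.int64(27), np.int64(126)), (326, np.int64(269), np.int64(48), np.int64(25), np.int64(134))]
295 [(300, np.int64(123), np.int64(47), np.int64(31), np.int64(135)), (308, np.int64(283), np.int64(44), np.int64(30), np.int64(131)), (313, np.int64(151), np.int64(41), np.int64(28), np.int64(128)), (318, np.int64(151), np.int64(41), np.int64(27), np.int64(128)), (326, np.int64(328), np.int64(47), np.int64(25), np.int64(134))]
```

```bash
python3 - <<'E'
from h import *
im,W=grab('wrist')
cv2.imwrite('pics/m2.png',cv2.resize(im['color'][190:310,233:393,::-1],(800,600),interpolation=cv2.INTER_CUBIC))
Rm=cv2.Rodrigues(np.array(im['rvec'],float))[0];C=-Rm.T@np.array(im['tvec']).ravel()
s=robot.read_state();R0=R.from_euler('xyz',s['ee_rot'])
print('cam in tool',R0.inv().apply(C-s['ee_pos']),'axes in tool',(R0.inv().as_matrix()@Rm.T).round(2).tolist())
T=R0.inv().apply((W-s['ee_pos']).reshape(-1,3)).reshape(W.shape)*1000
for v in (215,220,225,228,230,232,234,236,238,240,245,250,260,270): print(v,[(u,*T[v,u].round(0).astype(int).tolist()) for u in (306,309,313,317,320)])
E
```

```text
cam in tool [ 0.07945397  0.00018557 -0.18262502] axes in tool [[0.0, -0.95, -0.3], [1.0, 0.0, 0.0], [-0.0, -0.3, 0.95]]
215 [(306, 7, -6, 14), (309, 7, -4, 13), (313, 8, -1, 12), (317, 7, 1, 14), (320, 7, 3, 15)]
220 [(306, 7, -6, 6), (309, 7, -4, 7), (313, 7, -1, 7), (317, 7, 1, 6), (320, 7, 3, 6)]
225 [(306, 6, -5, -1), (309, 6, -4, -1), (313, 6, -1, -1), (317, 6, 1, 0), (320, 6, 3, 0)]
228 [(306, 5, -5, -3), (309, 6, -4, -5), (313, 6, -1, -4), (317, 6, 1, -5), (320, 5, 3, -3)]
230 [(306, 6, -5, -7), (309, 5, -4, -6), (313, 5, -1, -6), (317, 6, 1, -7), (320, 5, 3, -6)]
232 [(306, 5, -5, -8), (309, 4, -4, -7), (313, 5, -1, -7), (317, 4, 1, -7), (320, 5, 3, -7)]
234 [(306, 3, -5, -7), (309, 3, -4, -6), (313, 4, -1, -8), (317, 4, 1, -8), (320, 3, 3, -7)]
236 [(306, 3, -5, -8), (309, 10, -3, -25), (313, 2, -1, -8), (317, 2, 1, -7), (320, 2, 3, -7)]
238 [(306, 10, -5, -27), (309, 10, -3, -27), (313, 1, -1, -7), (317, 1, 1, -9), (320, 1, 3, -7)]
240 [(306, 10, -5, -30), (309, 10, -3, -30), (313, 8, -1, -26), (317, 8, 1, -26), (320, 8, 3, -26)]
245 [(306, 10, -4, -36), (309, 10, -3, -35), (313, 8, -1, -32), (317, 8, 1, -32), (320, 8, 2, -32)]
250 [(306, 10, -4, -42), (309, 10, -3, -41), (313, 8, -1, -38), (317, 8, 1, -38), (320, 8, 2, -38)]
260 [(306, 35, -3, -99), (309, 10, -3, -51), (313, 8, -1, -47), (317, 8, 1, -48), (320, 8, 2, -48)]
270 [(306, 35, -2, -105), (309, 10, -3, -60), (313, 8, -1, -58), (317, 8, 1, -56), (320, 8, 2, -58)]
```

View pics/m2.png

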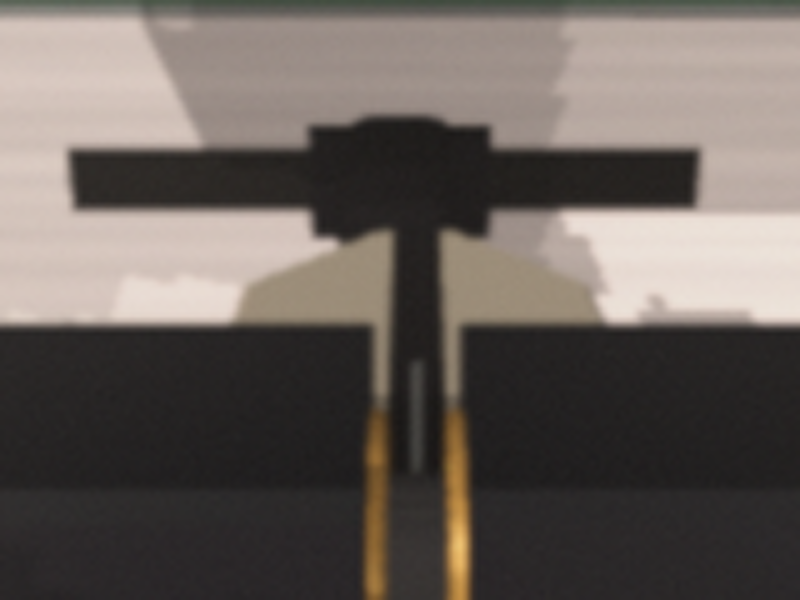

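```bash
python3 - <<'E'
from h import *
d=np.load('pics/w1.npz');W=d['W'];p0=np.array([ 0.50611, -0.06514,  0.17305]);R0=R.from_euler('xyz',[3.1271867,0.65267305,3.05108332])
T=R0.inv().apply((W-p0).reshape(-1,3)).reshape(W.shape)*1000
for v in range(236,300,8): print(v,[(u,*T[v,u].round(0).astype(int).tolist()) for u in (175,195,205,215,222,228,407,420)])
# initial scene: points near gripper
a=np.load('pics/scene0.npz');b=np.load('pics/side0.npz')
for q in (a,b):
    w=q['W'];m=(abs(w[...,0]-.5246)<.08)&(abs(w[...,1])<.03)&(w[...,2]>.1)&(w[...,2]<.32)
    p=w[m]*1000; print(np.percentile(p[:,2],[0,1,5,20,50]).round(0)); print(p[np.argsort(p[:,2])[:8]].round(0).tolist())
E
```

```text
236 [(175, -141, -236, 321), (195, -142, -203, 323), (205, -142, -186, 322), (215, -142, -170, 323), (222, 11, -49, -25), (228, -142, -148, 322), (407, -107, 128, 243), (420, -108, 147, 245)]
244 [(175, -156, -238, 321), (195, -164, -211, 338), (205, 11, -55, -34), (215, 12, -50, -36), (222, 10, -48, -32), (228, 7, -46, -26), (407, 10, 46, -31), (420, 11, 51, -34)]
252 [(175, -174, -242, 326), (195, 12, -57, -44), (205, 11, -53, -43), (215, 10, -49, -41), (222, 8, -46, -37), (228, 4, -46, -28), (407, 7, 46, -34), (420, 11, 49, -43)]
260 [(175, 12, -63, -52), (195, 12, -54, -51), (205, 11, -50, -51), (215, 10, -46, -48), (222, 5, -46, -39), (228, -1, -47, -28), (407, 3, 46, -35), (420, 10, 47, -48)]
268 [(175, 12, -60, -59), (195, 11, -52, -58), (205, 10, -48, -56), (215, 6, -47, -49), (222, 1, -46, -40), (228, -5, -47, -29), (407, -1, 45, -37), (420, 9, 45, -54)]
276 [(175, 11, -58, -65), (195, 12, -49, -65), (205, 11, -46, -64), (215, 3, -46, -50), (222, -3, -46, -40), (228, -9, -46, -31), (407, -4, 45, -39), (420, 6, 45, -56)]
284 [(175, 11, -55, -71), (195, 9, -49, -68), (205, 7, -46, -64), (215, -1, -47, -51), (222, -6, -46, -43), (228, -987, -525, 1530), (407, -8, 45, -39), (420, 3, 45, -57)]
292 [(175, 31, -38, -106), (195, 31, -33, -106), (205, 31, -30, -107), (215, 31, -27, -106), (222, 31, -25, -106), (228, 31, -24, -106), (407, 31, 24, -106), (420, 32, 27, -107)]
[187. 188. 192. 232. 256.]
[[592.0, -22.0, 187.0], [594.0, -6.0, 188.0], [603.0, -17.0, 189.0], [601.0, -20.0, 189.0], [596.0, -29.0, 191.0], [594.0, -10.0, 191.0], [598.0, 9.0, 191.0], [599.0, 3.0, 192.0]]
[149. 154. 163. 194. 258.]
[[596.0, -1.0, 149.0], [596.0, 4.0, 150.0], [592.0, -10.0, 152.0], [593.0, -23.0, 152.0], [592.0, -29.0, 153.0], [592.0, -19.0, 155.0], [593.0, -9.0, 156.0], [594.0, 2.0, 156.0]]
```

```bash
python3 - <<'E'
from h import *
a=np.load('pics/scene0.npz');b=np.load('pics/side0.npz')
for q in (a,b):
  for x0,x1 in ((.44,.482),(.565,.588)):
    w=q['W'];m=(w[...,0]>x0)&(w[...,0]<x1)&(abs(w[...,1])<.025)&(w[...,2]>.1)&(w[...,2]<.32)
    p=w[m]*1000; print(len(p),p[np.argsort(p[:,2])[:10]].round(0).tolist())
E
```

```text
61 [[475.0, -2.0, 222.0], [478.0, 0.0, 228.0], [475.0, -11.0, 228.0], [476.0, -3.0, 229.0], [480.0, -9.0, 231.0], [476.0, 2.0, 231.0], [462.0, -10.0, 232.0], [474.0, -14.0, 234.0], [482.0, 2.0, 235.0], [478.0, -4.0, 236.0]]
26 [[575.0, -12.0, 226.0], [573.0, -11.0, 229.0], [581.0, -12.0, 236.0], [585.0, 6.0, 238.0], [586.0, -8.0, 238.0], [586.0, -3.0, 239.0], [586.0, -11.0, 240.0], [579.0, -14.0, 241.0], [581.0, -12.0, 242.0], [577.0, -13.0, 243.0]]
95 [[479.0, -9.0, 227.0], [475.0, -11.0, 231.0], [471.0, -10.0, 232.0], [477.0, -12.0, 234.0], [473.0, -13.0, 237.0], [470.0, -12.0, 238.0], [474.0, -11.0, 239.0], [476.0, -13.0, 239.0], [479.0, -10.0, 239.0], [466.0, -12.0, 240.0]]
177 [[573.0, 7.0, 227.0], [573.0, -7.0, 228.0], [578.0, -11.0, 228.0], [573.0, -3.0, 229.0], [580.0, -8.0, 230.0], [570.0, -1.0, 230.0], [574.0, -11.0, 230.0], [576.0, -8.0, 232.0], [571.0, 0.0, 232.0], [574.0, 4.0, 232.0]]
```

All three cameras show the fingertips about 25 mm behind the reported TCP, not 14 mm ahead, so the grasp point sits at tool z ≈ −44 mm. I'll use that offset. I'll also tilt the tool slightly sideways to keep joint 5 off its limit.

```bash
cat >> h.py <<'E'
GOFF=.044
n35=np.array([-np.sin(np.radians(35)),0,np.cos(np.radians(35))]);e35=np.array([n35[2],0,-n35[0]])
def setg(lean,phi):
    global Rgrip
    l,f=np.radians(lean),np.radians(phi)-YAW
    z=np.array([np.sin(l)*np.cos(f),np.sin(l)*np.sin(f),-np.cos(l)]);y=np.array([0,-1.,0]);y-=z*(y@z);y/=np.linalg.norm(y)
    Rgrip=Rs*axes(y,z);return Rgrip
setg(27,12)
def gp(q,back=0,out=.028,up=-.002):
    return O+Rs.apply(np.array([-.055,-.125+q,.0715])+e35*up+n35*out)+Rgrip.apply([0,0,1])*(GOFF-back)
E
python3 - <<'E'
from h import *
jog(gp(.0297,.06),Rgrip)
E
```

```text
jog xyz [-0.0138  0.0019 -0.0633] r [ 0.0187 -0.0098  0.0005] deg [ 6.7 -3.5  0.2]
```

Emit:
jog_arm(
  motion=[
    {"x":0,"y":0,"z":-0.06,"rx":0,"ry":0,"rz":0,"claw":-0.2},
    {"x":-0.014,"y":0.002,"z":-0.063,"rx":0.0187,"ry":-0.0098,"rz":0.0005,"claw":-0.2},
    {"x":-0.014,"y":0.002,"z":-0.063,"rx":0.0187,"ry":-0.0098,"rz":0.0005,"claw":-0.2},
    {"x":-0.014,"y":0.002,"z":-0.063,"rx":0.0187,"ry":-0.0098,"rz":0.0005,"claw":-0.2},
    {"x":-0.014,"y":0.002,"z":-0.063,"rx":0.0187,"ry":-0.0098,"rz":0.0005,"claw":-0.2},
    {"x":-0.014,"y":0.002,"z":-0.063,"rx":0.0187,"ry":-0.0098,"rz":0.0005,"claw":-0.2},
    {"x":-0.014,"y":0.002,"z":-0.063,"rx":0.0187,"ry":-0.0098,"rz":0.0005,"claw":-0.2},
    {"x":-0.014,"y":0.002,"z":-0.063,"rx":0.0187,"ry":-0.0098,"rz":0.0005,"claw":-0.2},
  ],
)

```text
time_s: 7.68
ee_pos: [0.5605, -0.0608, 0.1071]
ee_rot: [-3.02, -0.456, -0.06]
wrist_force: [0.0, 0.6, -0.6]
width: 0.535
finger_force: 0.0
```

```bash
python3 - <<'E'
from h import *
s=robot.read_state();print(s['joints'],s['width']*92)
jog(gp(.0297,.02),Rgrip);jog(gp(.0297,0),Rgrip)
E
```

```text
[-0.4065537   0.32978236  1.98221447  0.57150022  0.50584927  0.73712363] 49.23407605841741
jog xyz [0.0018 0.0019 0.1321] r [0.     0.0001 0.0001] deg [0. 0. 0.]
jog xyz [0.0018 0.0019 0.1988] r [0.     0.0001 0.0001] deg [0. 0. 0.]
```

Emit:
jog_arm(
  motion=[
    {"x":0.002,"y":0.002,"z":0.06,"rx":0,"ry":0,"rz":0,"claw":-0.2},
    {"x":0.002,"y":0.002,"z":0.11,"rx":0,"ry":0,"rz":0,"claw":-0.2},
    {"x":0.002,"y":0.002,"z":0.15,"rx":0,"ry":0,"rz":0,"claw":-0.2},
    {"x":0.002,"y":0.002,"z":0.18,"rx":0,"ry":0,"rz":0,"claw":-0.2},
    {"x":0.002,"y":0.002,"z":0.198,"rx":0,"ry":0,"rz":0,"claw":-0.2},
    {"x":0.002,"y":0.002,"z":0.198,"rx":0,"ry":0,"rz":0,"claw":0.3},
    {"x":0.002,"y":0.002,"z":0.198,"rx":0,"ry":0,"rz":0,"claw":1},
    {"x":0.002,"y":0.002,"z":0.198,"rx":0,"ry":0,"rz":0,"claw":1},
  ],
  newtons=12,
)

```text
time_s: 8.35
ee_pos: [0.5878, -0.0565, 0.0552]
ee_rot: [-3.02, -0.457, -0.061]
wrist_force: [-0.3, -0.7, 0.7]
width: 0.428
finger_force: 0.0
```

```bash
python3 - <<'E'
from h import *
s=robot.read_state();print(s['joints'],s['width']*92)
jog(gp(.0297,0),Rgrip)
E
```

```text
[-0.37309404  0.46016722  1.96698732  0.69985455  0.39837808  0.62205546] 39.404692613690365
jog xyz [-0.0029 -0.002   0.003 ] r [ 0.     -0.0001  0.0001] deg [ 0. -0.  0.]
```

Emit:
jog_arm(
  motion=[
    {"x":0,"y":0,"z":0,"rx":0,"ry":0,"rz":0,"claw":1},
    {"x":0,"y":0,"z":0,"rx":0,"ry":0,"rz":0,"claw":1},
    {"x":0,"y":0,"z":0,"rx":0,"ry":0,"rz":0,"claw":1},
    {"x":0,"y":0,"z":0,"rx":0,"ry":0,"rz":0,"claw":1},
    {"x":0,"y":0,"z":0,"rx":0,"ry":0,"rz":0,"claw":1},
    {"x":0,"y":0,"z":0,"rx":0,"ry":0,"rz":0,"claw":1},
    {"x":0,"y":0,"z":0,"rx":0,"ry":0,"rz":0,"claw":1},
    {"x":0,"y":0,"z":0,"rx":0,"ry":0,"rz":0,"claw":1},
  ],
)

```text
time_s: 9.02
ee_pos: [0.5879, -0.0565, 0.0551]
ee_rot: [-3.02, -0.457, -0.061]
wrist_force: [-3.3, 0.3, 5.8]
width: 0.175
finger_force: 11.9
```

```bash
python3 - <<'E'
from h import *
s=robot.read_state();print(s['ee_pos'],s['width']*92,s['finger_force'],s['wrist_force'])
jog(gp(.0297,0),Rgrip);jog(s['ee_pos']+Rs.apply([0,.0303,0]),R.from_euler('xyz',s['ee_rot']))
E
```

```text
[ 0.58788483 -0.05647747  0.05511797] 16.09447698319951 11.9355886336416 [-3.34052551  0.27612996  5.81941463]
jog xyz [-0.0029 -0.0021  0.0027] r [-0.     -0.0001  0.0001] deg [-0. -0.  0.]
jog xyz [ 0.     -0.1003  0.0123] r [0. 0. 0.] deg [0. 0. 0.]
```

Emit:
jog_arm(
  motion=[
    {"x":0,"y":-0.015,"z":0.002,"rx":0,"ry":0,"rz":0,"claw":1},
    {"x":0,"y":-0.03,"z":0.004,"rx":0,"ry":0,"rz":0,"claw":1},
    {"x":0,"y":-0.045,"z":0.006,"rx":0,"ry":0,"rz":0,"claw":1},
    {"x":0,"y":-0.06,"z":0.007,"rx":0,"ry":0,"rz":0,"claw":1},
    {"x":0,"y":-0.075,"z":0.009,"rx":0,"ry":0,"rz":0,"claw":1},
    {"x":0,"y":-0.09,"z":0.011,"rx":0,"ry":0,"rz":0,"claw":1},
    {"x":0,"y":-0.1,"z":0.012,"rx":0,"ry":0,"rz":0,"claw":1},
    {"x":0,"y":-0.1,"z":0.012,"rx":0,"ry":0,"rz":0,"claw":1},
  ],
)

```text
time_s: 9.68
ee_pos: [0.5897, -0.0259, 0.0551]
ee_rot: [-3.02, -0.457, -0.06]
wrist_force: [-3.2, -0.1, 5.9]
width: 0.177
finger_force: 11.9
```

Emit:
jog_arm(
  motion=[
    {"x":0,"y":-0.004,"z":0,"rx":0,"ry":0,"rz":0,"claw":1},
    {"x":0,"y":-0.006,"z":0.001,"rx":0,"ry":0,"rz":0,"claw":1},
    {"x":0,"y":-0.008,"z":0.001,"rx":0,"ry":0,"rz":0,"claw":1},
    {"x":0,"y":-0.01,"z":0.001,"rx":0,"ry":0,"rz":0,"claw":1},
    {"x":0,"y":-0.01,"z":0.001,"rx":0,"ry":0,"rz":0,"claw":1},
    {"x":0,"y":-0.01,"z":0.001,"rx":0,"ry":0,"rz":0,"claw":1},
    {"x":0,"y":-0.01,"z":0.001,"rx":0,"ry":0,"rz":0,"claw":1},
    {"x":0,"y":-0.01,"z":0.001,"rx":0,"ry":0,"rz":0,"claw":1},
  ],
)

```text
time_s: 10.35
ee_pos: [0.5899, -0.0238, 0.0551]
ee_rot: [-3.021, -0.457, -0.061]
wrist_force: [-3.3, -3.5, 5.4]
width: 0.178
finger_force: 12.1
```

```bash
python3 - <<'E'
from h import *
s=robot.read_state();print(s['ee_pos'],s['joints'],s['width']*92,s['finger_force'],s['wrist_force'])
jog(gp(.06,0),Rgrip)
E
```

```text
[ 0.58987995 -0.02380002  0.05505899] [-0.30039324  0.45610643  1.97603336  0.67000016  0.3637892   0.71370181] 16.40001863448335 12.068289087619632 [-3.28044316 -3.46030654  5.40537772]
jog xyz [-0.0028  0.006   0.0015] r [ 0.0001 -0.0001  0.    ] deg [ 0. -0.  0.]
```

Emit:
jog_arm(
  motion=[
    {"x":0,"y":-0.004,"z":0,"rx":0,"ry":0,"rz":0,"claw":1},
    {"x":0,"y":-0.007,"z":0.001,"rx":0,"ry":0,"rz":0,"claw":1},
    {"x":0,"y":-0.01,"z":0.001,"rx":0,"ry":0,"rz":0,"claw":1},
    {"x":0,"y":-0.013,"z":0.001,"rx":0,"ry":0,"rz":0,"claw":1},
    {"x":0,"y":-0.013,"z":0.001,"rx":0,"ry":0,"rz":0,"claw":1},
    {"x":0,"y":-0.013,"z":0.001,"rx":0,"ry":0,"rz":0,"claw":1},
    {"x":0,"y":-0.013,"z":0.001,"rx":0,"ry":0,"rz":0,"claw":1},
    {"x":0,"y":-0.013,"z":0.001,"rx":0,"ry":0,"rz":0,"claw":1},
  ],
)

```text
time_s: 11.02
ee_pos: [0.5901, -0.0235, 0.055]
ee_rot: [-3.025, -0.459, -0.063]
wrist_force: [-10.4, -20.0, 3.7]
width: 0.175
finger_force: 12.5
```

```bash
python3 - <<'E'
from h import *
s=robot.read_state();print(s['ee_pos'],s['width']*92,s['finger_force'],s['wrist_force'])
E
```

```text
[ 0.59011845 -0.02349237  0.05500056] 16.13426702816794 12.520221245940775 [-10.44058391 -19.96978535   3.74579065]
```

Emit:
jog_arm(
  motion=[
    {"x":0,"y":0.006,"z":0,"rx":0,"ry":0,"rz":0,"claw":1},
    {"x":0,"y":0.006,"z":0,"rx":0,"ry":0,"rz":0,"claw":0},
    {"x":0,"y":0.006,"z":0,"rx":0,"ry":0,"rz":0,"claw":0},
    {"x":0,"y":0.006,"z":0,"rx":0,"ry":0,"rz":0,"claw":0},
    {"x":0,"y":0.006,"z":0,"rx":0,"ry":0,"rz":0,"claw":0},
    {"x":0,"y":0.006,"z":-0.12,"rx":0,"ry":0,"rz":0,"claw":-1},
    {"x":0,"y":0.006,"z":-0.24,"rx":0,"ry":0,"rz":0,"claw":-1},
    {"x":0,"y":0.006,"z":-0.36,"rx":0,"ry":0,"rz":0,"claw":-1},
  ],
)

```text
time_s: 11.68
ee_pos: [0.5405, -0.0309, 0.1506]
ee_rot: [-3.019, -0.453, -0.061]
wrist_force: [1.1, 0.2, 1.3]
width: 0.631
finger_force: 0.0
```

```bash
python3 - <<'E'
from h import *
s=robot.read_state();print(s['ee_pos'],s['joints'],s['width']*92,s['wrist_force'])
im,W=grab('wrist')
S=Rs.inv().apply((W-O).reshape(-1,3)).reshape(W.shape);D=S-[-.055,-.095,.0715]
up,out,y=D@e35,D@n35,S[...,1]+.125
g=(im['color'].astype(int).sum(-1)<200)&(out>.026)&(out<.036)&(up>-.02)&(up<.015)&(y>-.02)&(y<.09)
print(g.sum(),np.percentile(y[g],[2,50,98]) if g.any() else '')
cv2.imwrite('pics/w2.png',im['color'][...,::-1])
E
```

```text
[ 0.54052793 -0.0308728   0.15063008] [-0.35576944  0.21732222  1.98614482  0.45623712  0.58423763  0.90913689] 58.05026475877117 [1.08291518 0.15976642 1.26442528]
429 [0.05574153 0.06169558 0.06828622]
```

View pics/w2.png

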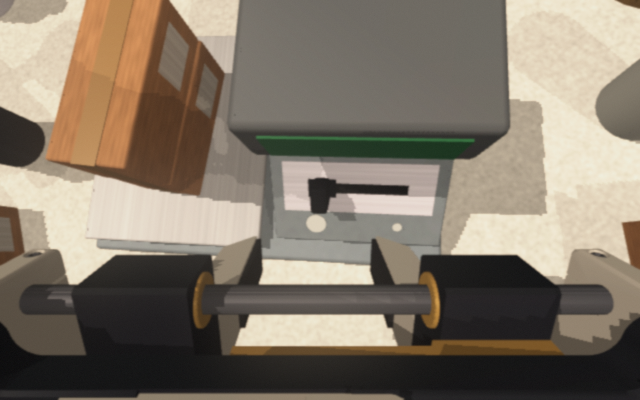

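The selector is now at the large round mark (316,224), against the stop. Next is the carton.

```bash
cat >> h.py <<'E'
def down(yawdeg): # carton yaw -> tool down, tool y = -carton y
    a=np.radians(yawdeg);return axes([np.sin(a),-np.cos(a),0],[0,0,-1])
E
python3 - <<'E'
from h import *
s=robot.read_state()
jog(s['ee_pos']+[-.03,0.03,.08],down(17.4));jog([.5165,.3488,.15],down(17.4))
E
```

```text
jog xyz [ 0.0243 -0.1273 -0.2726] r [-0.0051 -0.076  -0.0523] deg [ -1.8 -27.3 -18.8]
jog xyz [-0.1526 -1.258   0.1022] r [-0.0051 -0.076  -0.0523] deg [ -1.8 -27.3 -18.8]
```

Emit:
jog_arm(
  motion=[
    {"x":0.01,"y":-0.05,"z":-0.14,"rx":-0.001,"ry":-0.015,"rz":-0.01,"claw":-1},
    {"x":0.024,"y":-0.127,"z":-0.27,"rx":-0.002,"ry":-0.03,"rz":-0.02,"claw":-1},
    {"x":0.0,"y":-0.26,"z":-0.25,"rx":-0.003,"ry":-0.045,"rz":-0.03,"claw":-1},
    {"x":-0.02,"y":-0.39,"z":-0.22,"rx":-0.005,"ry":-0.06,"rz":-0.04,"claw":-1},
    {"x":-0.04,"y":-0.52,"z":-0.19,"rx":-0.005,"ry":-0.076,"rz":-0.052,"claw":-1},
    {"x":-0.06,"y":-0.65,"z":-0.15,"rx":-0.005,"ry":-0.076,"rz":-0.052,"claw":-1},
    {"x":-0.08,"y":-0.78,"z":-0.1,"rx":-0.005,"ry":-0.076,"rz":-0.052,"claw":-1},
    {"x":-0.1,"y":-0.9,"z":-0.06,"rx":-0.005,"ry":-0.076,"rz":-0.052,"claw":-1},
  ],
)

```text
time_s: 12.4
ee_pos: [0.5085, 0.2389, 0.1823]
ee_rot: [-3.136, 0.005, 0.303]
wrist_force: [1.3, -0.2, 0.4]
width: 1.003
finger_force: 0.0
```

```bash
python3 - <<'E'
from h import *
s=robot.read_state();print(s['joints'],s['width'])
jog([.5165,.3488,.15],down(17.4))
E
```

```text
[0.29965828 0.42920658 1.45014158 0.00549626 1.26763987 1.56602728] 1.0025716657767516
jog xyz [ 0.1352 -0.341   0.1088] r [-0.0008  0.0009 -0.0001] deg [-0.3  0.3 -0.1]
```

Emit:
jog_arm(
  motion=[
    {"x":0.045,"y":-0.11,"z":0.03,"rx":-0.0008,"ry":0.0009,"rz":0,"claw":-1},
    {"x":0.09,"y":-0.22,"z":0.06,"rx":-0.0008,"ry":0.0009,"rz":0,"claw":-1},
    {"x":0.135,"y":-0.33,"z":0.1,"rx":-0.0008,"ry":0.0009,"rz":0,"claw":-1},
    {"x":0.135,"y":-0.34,"z":0.1,"rx":-0.0008,"ry":0.0009,"rz":0,"claw":-1},
    {"x":0.135,"y":-0.34,"z":0.1,"rx":-0.0008,"ry":0.0009,"rz":0,"claw":-1},
    {"x":0.135,"y":-0.34,"z":0.1,"rx":-0.0008,"ry":0.0009,"rz":0,"claw":-1},
    {"x":0.135,"y":-0.34,"z":0.1,"rx":-0.0008,"ry":0.0009,"rz":0,"claw":-1},
    {"x":0.135,"y":-0.34,"z":0.1,"rx":-0.0008,"ry":0.0009,"rz":0,"claw":-1},
  ],
)

```text
time_s: 13.07
ee_pos: [0.5176, 0.3445, 0.1546]
ee_rot: [3.142, -0.002, 0.3]
wrist_force: [0.5, -0.8, -0.7]
width: 1.001
finger_force: 0.0
```

```bash
python3 - <<'E'
from h import *
s=robot.read_state();print(s['ee_pos'],s['joints'])
im,W=grab('wrist','w3.png');c=im['color'].astype(int)
m=(abs(W[...,2]-.0555)<.006)&(abs(W[...,0]-.516)<.1)&(abs(W[...,1]-.349)<.08)
p=(W[m][:,:2]*1000).astype(np.float32);print(len(p),cv2.minAreaRect(p),np.median(W[m][:,2]))
tools=R.from_euler('xyz',s['ee_rot']).inv().apply(W[m]-s['ee_pos'])*1000
print(np.percentile(tools,[1,99],axis=0))
E
```

```text
[0.51757084 0.34452305 0.15455014] [ 4.64286917e-01  5.56943924e-01  1.31433153e+00 -3.32730242e-04
  1.26841192e+00  1.73516359e+00]
9439 ((513.110107421875, 352.4485778808594), (131.4357452392578, 60.17208480834961), 17.822589874267578) 0.05587635268781158
[[-65.05892625 -38.0930115   96.87754823]
 [ 62.54303676  20.42484762 100.66470575]]
```

View pics/w3.png

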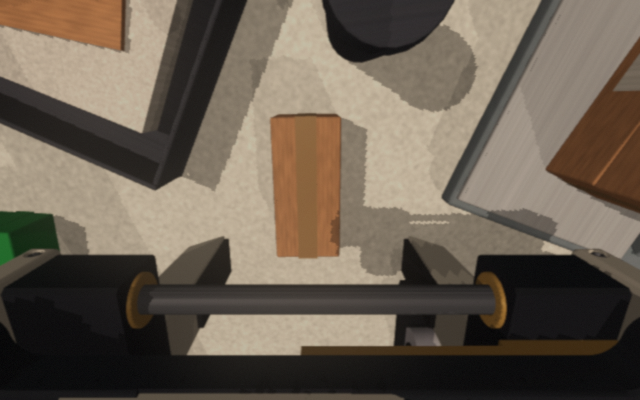

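The wrist view shows the carton cleanly at (306,186), between the finger planes, with the tumbler at (390,15) clear of it. I'll centre on it and descend.

```bash
python3 - <<'E'
from h import *
jog([.5131,.3524,-.012],down(17.8))
E
```

```text
jog xyz [-0.008  -0.0293  0.5553] r [-0.     -0.0003 -0.0017] deg [-0.  -0.1 -0.6]
```

Emit:
jog_arm(
  motion=[
    {"x":-0.008,"y":-0.029,"z":0.08,"rx":0,"ry":-0.0003,"rz":-0.0017,"claw":-1},
    {"x":-0.008,"y":-0.029,"z":0.19,"rx":0,"ry":-0.0003,"rz":-0.0017,"claw":-1},
    {"x":-0.008,"y":-0.029,"z":0.29,"rx":0,"ry":-0.0003,"rz":-0.0017,"claw":-1},
    {"x":-0.008,"y":-0.029,"z":0.38,"rx":0,"ry":-0.0003,"rz":-0.0017,"claw":-1},
    {"x":-0.008,"y":-0.029,"z":0.45,"rx":0,"ry":-0.0003,"rz":-0.0017,"claw":-1},
    {"x":-0.008,"y":-0.029,"z":0.51,"rx":0,"ry":-0.0003,"rz":-0.0017,"claw":-1},
    {"x":-0.008,"y":-0.029,"z":0.54,"rx":0,"ry":-0.0003,"rz":-0.0017,"claw":-1},
    {"x":-0.008,"y":-0.029,"z":0.555,"rx":0,"ry":-0.0003,"rz":-0.0017,"claw":-1},
  ],
  newtons=20,
)

```text
time_s: 13.78
ee_pos: [0.5122, 0.3524, -0.0137]
ee_rot: [3.141, 0.003, 0.311]
wrist_force: [-0.4, -0.0, -1.0]
width: 0.999
finger_force: 0.0
```

Emit:
jog_arm(
  motion=[
    {"x":0,"y":0,"z":0,"rx":0,"ry":0,"rz":0,"claw":1},
    {"x":0,"y":0,"z":0,"rx":0,"ry":0,"rz":0,"claw":1},
    {"x":0,"y":0,"z":0,"rx":0,"ry":0,"rz":0,"claw":1},
    {"x":0,"y":0,"z":0,"rx":0,"ry":0,"rz":0,"claw":1},
    {"x":0,"y":0,"z":0,"rx":0,"ry":0,"rz":0,"claw":1},
    {"x":0,"y":0,"z":0,"rx":0,"ry":0,"rz":0,"claw":1},
    {"x":0,"y":0,"z":0,"rx":0,"ry":0,"rz":0,"claw":1},
    {"x":0,"y":0,"z":0,"rx":0,"ry":0,"rz":0,"claw":1},
  ],
  newtons=20,
)

```text
time_s: 14.45
ee_pos: [0.5129, 0.3534, -0.0118]
ee_rot: [3.141, -0.001, 0.312]
wrist_force: [-0.3, -2.1, 5.6]
width: 0.653
finger_force: 20.0
```

```bash
python3 - <<'E'
from h import *
s=robot.read_state();print(s['ee_pos'],s['joints'],s['width']*92,s['finger_force'],s['wrist_force'])
E
```

```text
[ 0.51293852  0.35336203 -0.01180488] [ 4.80372091e-01  7.44413860e-01  1.47266673e+00 -2.35031170e-04
  9.24029017e-01  1.73895358e+00] 60.12051101197204 19.999406039714813 [-0.30930474 -2.05411177  5.59571175]
```

Emit:
jog_arm(
  motion=[
    {"x":0,"y":0,"z":-0.05,"rx":0,"ry":0,"rz":0,"claw":1},
    {"x":0,"y":0,"z":-0.14,"rx":0,"ry":0,"rz":0,"claw":1},
    {"x":0,"y":0,"z":-0.24,"rx":0,"ry":0,"rz":0,"claw":1},
    {"x":0,"y":0,"z":-0.34,"rx":0,"ry":0,"rz":0,"claw":1},
    {"x":0,"y":0,"z":-0.44,"rx":0,"ry":0,"rz":0,"claw":1},
    {"x":0,"y":0,"z":-0.54,"rx":0,"ry":0,"rz":0,"claw":1},
    {"x":0,"y":0,"z":-0.62,"rx":0,"ry":0,"rz":0,"claw":1},
    {"x":0,"y":0,"z":-0.68,"rx":0,"ry":0,"rz":0,"claw":1},
  ],
)

```text
time_s: 15.12
ee_pos: [0.5126, 0.3537, 0.1933]
ee_rot: [-3.141, -0.001, 0.312]
wrist_force: [0.8, 1.4, -2.7]
width: 0.655
finger_force: 20.0
```

```bash
python3 - <<'E'
from h import *
s=robot.read_state();print(s['ee_pos'],s['width']*92,s['finger_force'],s['wrist_force'])
jog([.654,.115,.193],down(-8.4))
E
```

```text
[0.51257256 0.35372586 0.19328413] 60.285282661854495 19.998604953289032 [ 0.79630532  1.3813288  -2.66025212]
jog xyz [2.040e-01 9.021e-01 5.000e-04] r [-0.0001 -0.0001  0.0731] deg [-0.  -0.  26.3]
```

Emit:
jog_arm(
  motion=[
    {"x":0.02,"y":0.09,"z":0,"rx":0,"ry":0,"rz":0.008,"claw":1},
    {"x":0.05,"y":0.21,"z":0,"rx":0,"ry":0,"rz":0.018,"claw":1},
    {"x":0.08,"y":0.34,"z":0,"rx":0,"ry":0,"rz":0.03,"claw":1},
    {"x":0.11,"y":0.47,"z":0,"rx":0,"ry":0,"rz":0.042,"claw":1},
    {"x":0.135,"y":0.6,"z":0,"rx":0,"ry":0,"rz":0.053,"claw":1},
    {"x":0.16,"y":0.72,"z":0,"rx":0,"ry":0,"rz":0.063,"claw":1},
    {"x":0.185,"y":0.83,"z":0,"rx":0,"ry":0,"rz":0.073,"claw":1},
    {"x":0.204,"y":0.9,"z":0,"rx":0,"ry":0,"rz":0.073,"claw":1},
  ],
)

```text
time_s: 15.78
ee_pos: [0.6545, 0.1117, 0.1899]
ee_rot: [3.14, 0.002, -0.152]
wrist_force: [0.2, 0.9, -4.5]
width: 0.653
finger_force: 20.0
```

```bash
python3 - <<'E'
from h import *
s=robot.read_state();print(s['ee_pos'],s['ee_rot'],s['joints'],s['width']*92)
c=[]
for n in ('scene','side'):
    im,W=grab(n); np.savez('pics/h_%s.npz'%n,c=im['color'],W=W,K=im['camera_matrix'],r=im['rvec'],t=im['tvec'])
    k=im['color'][...,::-1]
    k=k[150:260,290:420] if n=='scene' else k[110:220,310:440]
    c.append(cv2.resize(k,(400,338),interpolation=cv2.INTER_CUBIC))
cv2.imwrite('pics/h1.png',np.hstack(c))
E
```

```text
[0.65448244 0.11167241 0.18990947] [ 3.14010208e+00  2.48076228e-03 -1.52271098e-01] [ 5.41654465e-02  6.16510454e-01  1.10976119e+00 -9.61635554e-04
  1.41805470e+00  1.77737863e+00] 60.10310233333906
```

View pics/h1.png

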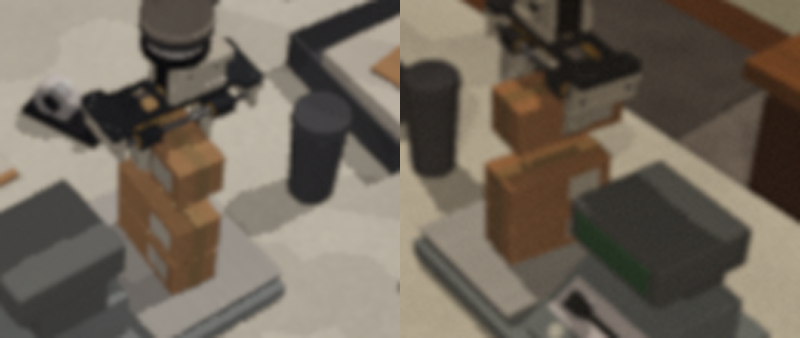

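The hover view shows the carton about 40 mm above the column, roughly aligned (scene crop (185,165), column (170,220)). I'll measure the relative offsets by comparing matching faces in the same camera.

```bash
cat > faces.py <<'E'
from h import *
def faces(files,held,col=(.06,.145),c0=(656.7,111.0),y0=-8.4):
    a=np.radians(y0);M=np.array([[np.cos(a),np.sin(a)],[-np.sin(a),np.cos(a)]])
    for n,f in files:
        d=np.load(f);W=d['W'];c=d['c'].astype(int)
        tan=(c[...,0]-c[...,2]>25)|(c.sum(-1)>330)
        uv=(W[...,:2]*1000-np.array(c0))@M.T
        for nm,(z0,z1) in (('col',col),('held',held)):
            m=np.isfinite(W[...,2])&tan&(W[...,2]>z0)&(W[...,2]<z1)
            for fn,ax,val in (('end-',0,-65),('end+',0,65),('long-',1,-30),('long+',1,30)):
                k=uv[...,ax];o=uv[...,1-ax];lim=24 if ax==0 else 58
                s=m&(abs(k-val)<13)&(abs(o)<lim)
                if s.sum()<40: continue
                K,Oo=k[s],o[s]
                for _ in range(4):
                    p=np.polyfit(Oo,K,1);r=K-np.polyval(p,Oo);g=abs(r)<max(2*np.std(r),1.);K,Oo=K[g],Oo[g]
                print(n,nm,fn,len(K),'off %.1f'%(p[1]-val),'slope deg %.1f'%np.degrees(np.arctan(p[0])),'rms %.1f'%np.std(K-np.polyval(p,Oo)),'o[%.0f,%.0f]'%(Oo.min(),Oo.max()))
if __name__=='__main__':
    faces([('scene','pics/h_scene.npz'),('side','pics/h_side.npz')],(.195,.24))
    for f in ('pics/h_scene.npz','pics/h_side.npz'):
        W=np.load(f)['W'];c=np.load(f)['c'].astype(int)
        m=(abs(W[...,0]-.655)<.08)&(abs(W[...,1]-.111)<.05)&(W[...,2]>.14)&(W[...,2]<.26)&(c[...,0]-c[...,2]>35)
        print(np.histogram(W[m][:,2],bins=np.arange(.14,.262,.006))[0])
E
python3 faces.py
```

```text
scene col end+ 153 off -2.1 slope deg 1.4 rms 1.8 o[-24,24]
scene col long- 207 off 1.2 slope deg -0.2 rms 1.5 o[-57,58]
scene held end+ 82 off -0.3 slope deg 1.0 rms 1.9 o[-23,23]
side col end- 118 off -0.5 slope deg 0.4 rms 0.8 o[-23,22]
side col long- 324 off 2.8 slope deg -0.1 rms 1.4 o[-58,58]
side held end- 66 off 3.7 slope deg 0.7 rms 0.8 o[-24,24]
side held long- 156 off -2.9 slope deg -1.3 rms 1.3 o[-57,56]
[ 44  84 154  28   1   0   0   0   0   4  14  28  17  19  23  20  15  26
 100 172]
[ 51  58 349  35   0   0   0   0   0   0  30  57  46  33  43  32  35  36
  36 169]
```

Emit:
jog_arm(
  motion=[
    {"x":0,"y":0,"z":0,"rx":0,"ry":0,"rz":0,"claw":1},
    {"x":0,"y":0,"z":0,"rx":0,"ry":0,"rz":0,"claw":1},
    {"x":0,"y":0,"z":0,"rx":0,"ry":0,"rz":0,"claw":1},
    {"x":0,"y":0,"z":0,"rx":0,"ry":0,"rz":0,"claw":1},
    {"x":0,"y":0,"z":0,"rx":0,"ry":0,"rz":0,"claw":1},
    {"x":0,"y":0,"z":0,"rx":0,"ry":0,"rz":0,"claw":1},
    {"x":0,"y":0,"z":0,"rx":0,"ry":0,"rz":0,"claw":1},
    {"x":0,"y":0,"z":0,"rx":0,"ry":0,"rz":0,"claw":1},
  ],
)

```text
time_s: 16.55
ee_pos: [0.6537, 0.1155, 0.1913]
ee_rot: [3.141, 0.001, -0.146]
wrist_force: [-0.1, 0.4, -2.8]
width: 0.655
finger_force: 20.0
```

```bash
cat > meas.py <<'E'
from faces import *
import sys
s=robot.read_state();print(s['ee_pos'],np.degrees(s['ee_rot']),s['wrist_force'])
z=float(sys.argv[1])
for n in ('scene','side'):
    Ws=[];
    for _ in range(3): im,W=grab(n);Ws.append(W)
    np.savez('pics/h_%s.npz'%n,c=im['color'],W=np.nanmedian(Ws,0),K=im['camera_matrix'],r=im['rvec'],t=im['tvec'])
fs=[('scene','pics/h_scene.npz'),('side','pics/h_side.npz')]
faces(fs,(z+.006,z+.05),(.106,.15))
E
python3 meas.py .198; python3 - <<'E'
import numpy as np
for f in ('pics/h_scene.npz','pics/h_side.npz'):
    W=np.load(''+f)['W'];m=(abs(W[...,0]-.655)<.08)&(abs(W[...,1]-.111)<.05)&(W[...,2]>.14)&(W[...,2]<.26)
    print(np.histogram(W[m][:,2],bins=np.arange(.14,.262,.004))[0])
E
```

```text
[0.65367055 0.11552171 0.19132401] [ 1.79983258e+02  3.66509111e-02 -8.36684999e+00] [-0.13734232  0.43732098 -2.82579029]
scene col end+ 87 off -2.3 slope deg 1.3 rms 1.3 o[-24,24]
scene col long- 112 off 1.5 slope deg 0.3 rms 0.9 o[-58,57]
scene held end+ 84 off -1.5 slope deg 0.2 rms 0.9 o[-24,24]
scene held long- 43 off 0.6 slope deg 2.0 rms 1.0 o[6,58]
side col end- 61 off -1.0 slope deg -0.6 rms 0.6 o[-22,20]
side col long- 203 off 2.9 slope deg 0.3 rms 0.9 o[-58,58]
side held end- 78 off 0.0 slope deg -0.0 rms 0.5 o[-23,23]
side held long- 187 off 3.5 slope deg -0.1 rms 1.1 o[-58,57]
[ 26  32  67 177  57   1   0   0   0   0   0   0   0   0   0   3  15  22
  17  18  23  30  19  30  27  26  24  29  92 196]
[ 33  40  39 259 163   0   0   0   0   0   0   0   0   0   1   1  33  43
  34  41  40  36  38  40  32  30  35  28  28 182]meas.py:8: RuntimeWarning: All-NaN slice encountered
  np.savez('pics/h_%s.npz'%n,c=im['color'],W=np.nanmedian(Ws,0),K=im['camera_matrix'],r=im['rvec'],t=im['tvec'])
```

Emit:
jog_arm(
  motion=[
    {"x":-0.003,"y":0.001,"z":0.0,"rx":0,"ry":0,"rz":-0.001,"claw":1},
    {"x":-0.003,"y":0.001,"z":0.03,"rx":0,"ry":0,"rz":-0.001,"claw":1},
    {"x":-0.003,"y":0.001,"z":0.06,"rx":0,"ry":0,"rz":-0.001,"claw":1},
    {"x":-0.003,"y":0.001,"z":0.09,"rx":0,"ry":0,"rz":-0.001,"claw":1},
    {"x":-0.003,"y":0.001,"z":0.115,"rx":0,"ry":0,"rz":-0.001,"claw":1},
    {"x":-0.003,"y":0.001,"z":0.13,"rx":0,"ry":0,"rz":-0.001,"claw":1},
    {"x":-0.003,"y":0.001,"z":0.14,"rx":0,"ry":0,"rz":-0.001,"claw":1},
    {"x":-0.003,"y":0.001,"z":0.14,"rx":0,"ry":0,"rz":-0.001,"claw":1},
  ],
)

```text
time_s: 17.52
ee_pos: [0.6524, 0.1151, 0.1482]
ee_rot: [3.141, 0.002, -0.14]
wrist_force: [-0.2, 0.7, -3.6]
width: 0.652
finger_force: 20.0
```

```bash
python3 -W ignore meas.py .160
```

```text
[0.6524207  0.11507318 0.14818355] [ 1.79967528e+02  1.28697813e-01 -8.03088416e+00] [-0.15041028  0.70454516 -3.62998321]
scene col end+ 76 off -2.9 slope deg -1.2 rms 1.0 o[-24,23]
scene col long- 101 off 1.3 slope deg 0.3 rms 0.8 o[-56,57]
scene held end+ 93 off -2.5 slope deg 0.3 rms 1.2 o[-24,24]
scene held long- 41 off 2.2 slope deg 0.2 rms 0.9 o[4,57]
side col end- 62 off -0.5 slope deg -0.6 rms 0.5 o[-21,21]
side col long- 194 off 2.8 slope deg 0.4 rms 0.9 o[-58,58]
side held end- 73 off -0.4 slope deg -0.2 rms 0.5 o[-24,22]
side held long- 153 off 3.1 slope deg -0.1 rms 1.0 o[-56,57]
```

Emit:
jog_arm(
  motion=[
    {"x":-0.001,"y":0.0015,"z":0.003,"rx":0,"ry":0,"rz":-0.001,"claw":1},
    {"x":-0.001,"y":0.0015,"z":0.006,"rx":0,"ry":0,"rz":-0.001,"claw":1},
    {"x":-0.001,"y":0.0015,"z":0.009,"rx":0,"ry":0,"rz":-0.001,"claw":1},
    {"x":-0.001,"y":0.0015,"z":0.012,"rx":0,"ry":0,"rz":-0.001,"claw":1},
    {"x":-0.001,"y":0.0015,"z":0.014,"rx":0,"ry":0,"rz":-0.001,"claw":1},
    {"x":-0.001,"y":0.0015,"z":0.015,"rx":0,"ry":0,"rz":-0.001,"claw":1},
    {"x":-0.001,"y":0.0015,"z":0.015,"rx":0,"ry":0,"rz":-0.001,"claw":1},
    {"x":-0.001,"y":0.0015,"z":0.015,"rx":0,"ry":0,"rz":-0.001,"claw":1},
  ],
)

```text
time_s: 18.48
ee_pos: [0.6524, 0.1147, 0.1447]
ee_rot: [3.141, 0.001, -0.134]
wrist_force: [0.2, 0.4, -3.6]
width: 0.652
finger_force: 20.0
```

No contact yet, so I'll lower in fine steps.

Emit:
jog_arm(
  motion=[
    {"x":0,"y":0,"z":0.001,"rx":0,"ry":0,"rz":0,"claw":1},
    {"x":0,"y":0,"z":0.002,"rx":0,"ry":0,"rz":0,"claw":1},
    {"x":0,"y":0,"z":0.003,"rx":0,"ry":0,"rz":0,"claw":1},
    {"x":0,"y":0,"z":0.004,"rx":0,"ry":0,"rz":0,"claw":1},
    {"x":0,"y":0,"z":0.005,"rx":0,"ry":0,"rz":0,"claw":1},
    {"x":0,"y":0,"z":0.005,"rx":0,"ry":0,"rz":0,"claw":1},
    {"x":0,"y":0,"z":0.005,"rx":0,"ry":0,"rz":0,"claw":1},
    {"x":0,"y":0,"z":0.005,"rx":0,"ry":0,"rz":0,"claw":1},
  ],
)

```text
time_s: 19.15
ee_pos: [0.6524, 0.1147, 0.1433]
ee_rot: [3.141, 0.001, -0.134]
wrist_force: [0.0, -0.9, -3.3]
width: 0.653
finger_force: 20.0
```

```bash
python3 -W ignore meas.py .156
```

```text
[0.65241918 0.11468259 0.14329781] [ 1.79982921e+02  3.92975787e-02 -7.66529343e+00] [ 0.04191151 -0.86601962 -3.33378136]
scene col end+ 79 off -2.4 slope deg -1.2 rms 1.0 o[-24,23]
scene col long- 91 off 1.4 slope deg 0.6 rms 0.7 o[-51,58]
scene held end+ 82 off -2.9 slope deg -0.1 rms 0.8 o[-24,24]
scene held long- 41 off 1.4 slope deg 1.0 rms 0.8 o[5,58]
side col end- 63 off -0.8 slope deg 0.4 rms 0.5 o[-23,21]
side col long- 204 off 3.0 slope deg -0.0 rms 0.9 o[-58,58]
side held end- 71 off -0.9 slope deg -0.5 rms 0.6 o[-24,21]
side held long- 142 off 2.6 slope deg 0.5 rms 0.9 o[-57,56]
```

Emit:
jog_arm(
  motion=[
    {"x":0,"y":-0.001,"z":0.001,"rx":0,"ry":0,"rz":0.0005,"claw":1},
    {"x":0,"y":-0.001,"z":0.0015,"rx":0,"ry":0,"rz":0.0005,"claw":1},
    {"x":0,"y":-0.001,"z":0.002,"rx":0,"ry":0,"rz":0.0005,"claw":1},
    {"x":0,"y":-0.001,"z":0.0025,"rx":0,"ry":0,"rz":0.0005,"claw":1},
    {"x":0,"y":-0.001,"z":0.003,"rx":0,"ry":0,"rz":0.0005,"claw":1},
    {"x":0,"y":-0.001,"z":0.003,"rx":0,"ry":0,"rz":0.0005,"claw":1},
    {"x":0,"y":-0.001,"z":0.003,"rx":0,"ry":0,"rz":0.0005,"claw":1},
    {"x":0,"y":-0.001,"z":0.003,"rx":0,"ry":0,"rz":0.0005,"claw":1},
  ],
)

```text
time_s: 20.12
ee_pos: [0.6525, 0.1149, 0.1432]
ee_rot: [3.141, -0.0, -0.137]
wrist_force: [-3.3, -0.9, 5.1]
width: 0.653
finger_force: 20.0
```

Emit:
jog_arm(
  motion=[
    {"x":0,"y":0,"z":-0.001,"rx":0,"ry":0,"rz":0,"claw":1},
    {"x":0,"y":0,"z":-0.0015,"rx":0,"ry":0,"rz":0,"claw":1},
    {"x":0,"y":0,"z":-0.0015,"rx":0,"ry":0,"rz":0,"claw":-1},
    {"x":0,"y":0,"z":-0.0015,"rx":0,"ry":0,"rz":0,"claw":-1},
    {"x":0,"y":0,"z":-0.0015,"rx":0,"ry":0,"rz":0,"claw":-1},
    {"x":0,"y":0,"z":-0.0015,"rx":0,"ry":0,"rz":0,"claw":-1},
    {"x":0,"y":0,"z":-0.0015,"rx":0,"ry":0,"rz":0,"claw":-1},
    {"x":0,"y":0,"z":-0.0015,"rx":0,"ry":0,"rz":0,"claw":-1},
  ],
)

```text
time_s: 20.78
ee_pos: [0.6525, 0.115, 0.1426]
ee_rot: [3.141, 0.001, -0.137]
wrist_force: [-0.6, 0.1, 0.4]
width: 0.992
finger_force: 0.0
```

Emit:
jog_arm(
  motion=[
    {"x":0,"y":0,"z":-0.02,"rx":0,"ry":0,"rz":0,"claw":-1},
    {"x":0,"y":0,"z":-0.05,"rx":0,"ry":0,"rz":0,"claw":-1},
    {"x":0,"y":0,"z":-0.1,"rx":0,"ry":0,"rz":0,"claw":-1},
    {"x":0,"y":0,"z":-0.16,"rx":0,"ry":0,"rz":0,"claw":-1},
    {"x":0,"y":0,"z":-0.24,"rx":0,"ry":0,"rz":0,"claw":-1},
    {"x":0,"y":0,"z":-0.33,"rx":0,"ry":0,"rz":0,"claw":-1},
    {"x":0,"y":0,"z":-0.4,"rx":0,"ry":0,"rz":0,"claw":-1},
    {"x":0,"y":0,"z":-0.4,"rx":0,"ry":0,"rz":0,"claw":-1},
  ],
)

```text
time_s: 21.45
ee_pos: [0.6545, 0.1152, 0.2697]
ee_rot: [-3.14, -0.01, -0.137]
wrist_force: [-0.1, -0.3, 1.1]
width: 1.0
finger_force: 0.0
```

```bash
python3 -W ignore meas.py .155; python3 - <<'E'
import numpy as np,cv2
c=[]
for f,(r,q) in (('scene',(150,290)),('side',(110,310))):
    k=np.load(f'pics/h_{f}.npz')['c'][r:r+110,q:q+130,::-1];c.append(cv2.resize(k,(400,338),interpolation=cv2.INTER_CUBIC))
cv2.imwrite('pics/f1.png',np.hstack(c))
E
```

```text
[0.65452717 0.11516593 0.26969345] [-179.8956787    -0.55963045   -7.84599259] [-0.05258122 -0.30286461  1.07177596]
scene col end+ 77 off -2.4 slope deg -1.2 rms 1.0 o[-24,23]
scene col long- 118 off 1.6 slope deg 0.5 rms 1.0 o[-58,57]
scene held end+ 80 off -2.8 slope deg 0.6 rms 1.1 o[-23,23]
scene held long- 119 off 1.5 slope deg 0.5 rms 0.9 o[-57,58]
side col end- 65 off -0.9 slope deg -0.4 rms 0.6 o[-22,21]
side col long- 200 off 2.9 slope deg 0.1 rms 0.9 o[-58,57]
side held end- 69 off -0.8 slope deg -0.5 rms 0.6 o[-24,22]
side held long- 253 off 3.1 slope deg 0.3 rms 0.9 o[-56,57]
```

View pics/f1.png

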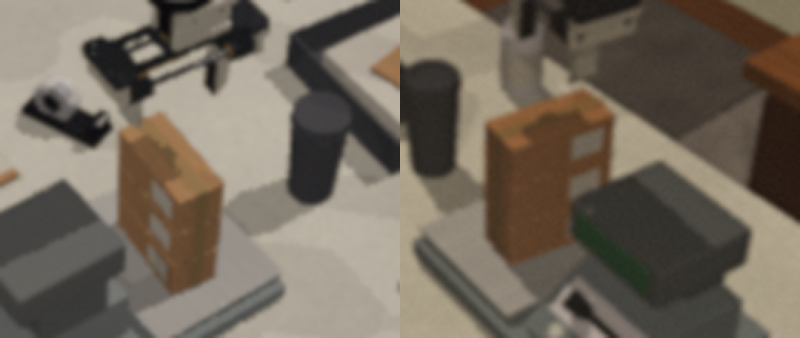

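The final view shows three cartons stacked flush (scene crop (170,205)). Face offsets are within 0.5 mm and 0.5°, and the gripper is clear.

```bash
python3 -c "
from plant import robot
print(robot.hand_in())"
```

```text
the job is handed in; nothing more can be done
None
```

The range selector is at its heavy end against the stop, and the loose carton sits on top of the column, flush within about 0.5 mm and 0.5°; the job was handed in at about 22 s, with no verdict returned.

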